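# Hang the gauge plates on the hook, short to tall

### The job

Hang the three steel gauge plates from the wooden rack on the hook stand one after another: the short-necked one first, right back against the stop collar, then the middle one flat against it, then the tall one flat against that, so each neck stands clear above the one behind. Push each one home gently by feel, without shifting the stop collar on the bar, and leave the other things on the bench where they are.

Things in the scene. Friction and masses are not known exactly. Their poses are not given: they have to be found in the camera images.
- plate_short: Short-necked steel gauge plate, upright, 10 mm thick, 0.15 to 0.31 kg. All three plates are alike but for the neck. Origin: window's centre, mid-thickness; x = plate normal (front and back alike), y across, z up. Body 80 mm wide, z -90 to +30 mm; above it a central neck 30 mm wide (y +-15), on this plate ending at z +56.
- plate_middle: Middle plate: neck ends at z +78 mm, else as the short plate. The window of each plate: 32 mm wide, bottom edge z -22 mm, straight sides up to z +1, then a 45-degree V roof to its apex at z +17. Hanging with the V on the bar, the bar's axis lies at z +8.5 of the plate (plate origin 141.5 mm above the bench).
- plate_tall: Tall plate: neck ends at z +100 mm, else as the short plate. In the rack every plate's origin is 98 mm above the bench.
- stand: Fixed hook stand. Origin on the bench under the hook (base plate x -75 to +101, y +-55, 14 mm thick), z up; hook points along its -x. Hook: round steel bar, 12 mm diameter, along x, axis at y 0, z 150 mm, from the post (front face x +70, 30 mm wide, top z 162) to the upturned tip. On it sits a dark stop collar: disc 32 mm across, 14 mm thick, black knob on its +y side.
- hook_root (a point): Point on the bar's axis at the post's front face (x +70 mm of the stand). The stop collar is clamped anywhere such that its front face, toward the tip, lies 24 to 74 mm from this point; there is no reading of it: find it by touch. It holds by friction alone and slips at about 8 N.
- hook_tip (a point): Point on the bar's axis at x -75 mm of the stand, 150 mm above the bench, where the bar turns up. The upturned tip spans x -69 to -84 mm of the stand and rises to 164 mm above the bench.
- rack: Fixed wooden rack, 70 (x) x 280 (y) x 45 mm high, holding the plates upright side by side at y -88, 0 and +88 mm, plate normals along its x; slots 15 mm wide, floor 8 mm above the bench. Origin: centre of the underside. Which plate is in which slot varies. A plate is free once lifted 40 mm.
- loupe: Bystander: black cylindrical magnifier, 37 mm across, 38 mm high. Origin: centre of the underside.
- marker_black: Bystander: black marker pen lying flat, 12 x 136 x 14 mm. Origin: centre of the underside.
- bone_folder: Bystander: cream flat paper-creasing blade, 20 x 146 x 8 mm. Origin: centre of the underside.
- brayer: Bystander: ink roller with wooden handle, 112 x 186 x 40 mm. Origin: centre of the underside.
- quoin_key: Bystander: steel T-shaped key lying flat, 70 x 94 x 11 mm. Origin: centre of the underside.
There are look-alikes about, which are no part of the job. What is shaped like the plate_short but turquoise or yellow is not meant.

How it is judged:
By the outcome, as a careful person would: the job done as asked, in the order asked, and still so for the second after the job is handed in, with the robot touching nothing.
It also fails if it takes over 72 s, if anything falls off the work surface, if the arm or the gripper's body presses on something with over 40 N, if the wrist force passes 120 N, or if a joint passes its speed limit or range.

### The arm

A 7-joint arm with a two-finger parallel gripper is mounted at the origin on a cart in front of the work surface, level with it; the furniture and walls round the work are solid. World frame = base frame: x ahead of the robot, y to its left, z up, the work surface at z = 0. Lengths are in m, angles in degrees, forces in N, time in s.
With the tool pointing down it reaches from about 0.4 to 0.85 m from the base axis. Payload 10.4 kg.
Tool frame: the origin (TCP) lies midway between the tips of the shut fingers; the grasp point (between the pads) lies 19 mm behind it (r.grip_depth is the distance from the TCP to the grasp point, in m); z points along the fingers, y is the line along which they close (so a half turn about z gives the same grasp; the last joint's range is limited). The gripper opens to 85 mm and grips with 20 to 120 N. Pads are 22 mm wide; open, the fingers measure 114 mm over their backs; the gripper's body (76 mm by 85 mm) begins 54 mm behind the grasp point. The pads swing forward as they close: fully open they stand 13 mm farther back than shut.
Start: joints at [-77.326, 19.034, -3.707, 83.658, 1.238, 77.344, -5.071], TCP at [0.151, 0.607, 0.231] pointing down, gripper open.
Joint ranges: [-148.97, 148.97], [-28.65, 121.19], [-84.17, 76.75], [9.2, 138.47], [-72.65, 252.65], [3.7, 117.97], [-149.18, 149.18]. Speed limits (degrees/s): [127.2, 127.2, 159.86, 159.86, 180, 180, 180].

### API

Orientations are given as a 3x3 rotation matrix whose columns are the frame's x, y, z axes.
In Python, from station import r gives the robot as it stands. The module is installed in compiled form; this text tells all that it offers.
- The arm moves only by the tool arm_command, never from a script. Its argument "commands" is a list that holds one entry, the list of rows, each a list of 7 numbers: the shift along the tool's x, y, z in m, then the turn, a rotation vector about the tool's x, y, z in degrees, then the finger opening in m, from 0 to 0.0854. In form: [[[x, y, z, rx, ry, rz, gripper], ...]]. A call has 1 to 8 rows; each row shifts and turns the commanded pose from where the row before left it, along the tool's axes as they then stand; what a row does not reach is not made up. A row lasts 1/12 s, in which the tool goes at most 41.7 mm and 7.16 degrees, less where a joint would pass 70% of its speed; a pose out of reach is approached as far as the arm can. A call with a gripper value outside its range is refused whole. The fingers move at their own pace and stop on an object; "squeeze" is the grip in N (left out, the last holds). Time passes only in rows, so rows that do not move let the fingers close. It gives the time, the measured TCP pose, the force, the opening and the grip force at its end, in the units of the state.
- r.sense(): the state, without advancing time (a new reading comes with each control period).
- r.get_image(name): name is "scene" or "top" or "wrist"; returns (picture, depth): 420x560x3 uint8, red, green, blue; 420x560 float32, m along the optical axis (not along the pixel's ray), 0 where there is no reading.
- r.get_calibration(name): a dict with "fx", "fy", "cx", "cy" (pixels), "world_from_camera" (4x4, takes a point from camera to world coordinates); the wrist camera has in their place "T_tool_cam" (4x4, takes a point from camera to tool coordinates, whose origin is the TCP and whose axes are the flange's). Camera axes: x right, y up, looking along -z (the intrinsics and any distortion apply to the point x, -y, -z); pixel columns grow to the right and rows downward; lengths in m; the calibration is good to about 2 mm. A picture is of the moment at which its call begins: read the wrist's pose just before it. get_calibration takes no time and is no camera call.
- r.hand_in(): hands the job in; it is judged then, once.
Trained networks look in the newest picture that a camera, given by its name, has taken for a name from the list of things; names that differ only in an ending like _2 or _b are one class to them, and where a whole thing is asked for, a point or a joint stands for the part that bears it (a point fixed in the world has none). Each returns a list of dicts, best first, with "confidence" (0 to 1); they miss things now and then, are a little off and sometimes report something else, mostly with a low value. They report only what shows in the picture. A call takes as long as a camera call. They do not tell look-alikes from the thing itself.
- r.silhouettes(thing, camera): "region" (420x560 bool, what is visible of it) and "box" ([left, top, width, height] as shares, 0 to 1, of the picture: columns of its width, rows of its height, round what is visible of it).
- r.tip_of(thing, camera): "at" ([column, row] as shares, 0 to 1, of the picture: columns of its width, rows of its height: a listed point, or the origin of a listed thing).
The state is a dict: "time_s": time; "joint_pos": joint angles; "joint_vel": joint speeds; "joint_efforts": joint torques, N m; "tcp_pos": TCP position; "tcp_rot": TCP orientation; "contact_force": force on the tool from outside, world axes, zero at the start; "ft_torque": the same for the moment, N m; "finger_gap": finger opening in m; "grasp_force": force on a finger pad.
Only numpy, scipy, OpenCV 4.12 (cv2) and the standard library are available. Lean on these libraries where they do the work, as an engineer would, in place of code of your own. Each camera call takes 0.05 s, during which the arm holds its last target. There are 200 camera calls.

## Working session

There is one attempt and no reset: what is moved stays moved. The work goes in short steps, Python scripts to look and compute and a tool call to move; the robot and the scene stay as the last step left them, time stands still between calls to the robot, and variables do not carry over. Pictures are saved under pics/ and viewed, at most 10 in all, crops included, and the job is handed in when it is done.

Besides the shell and the picture viewer there is one more tool, called as name(argument=value, ...) on one line, values as JSON. arm_command: Moves the arm, as the interface text tells. Its arguments: {"type":"object","properties":{"commands":{"type":"array"},"squeeze":{"type":"number"}},"required":["commands"]}

```bash
mkdir -p pics; cat > h.py <<'E'
import numpy as np, cv2
from station import r
def cal(n):
    c=r.get_calibration(n)
    if 'world_from_camera' in c: T=np.array(c['world_from_camera'])
    else:
        s=r.sense(); W=np.eye(4); W[:3,:3]=s['tcp_rot']; W[:3,3]=s['tcp_pos']; T=W@np.array(c['T_tool_cam'])
    return c,T
def cloud(d,c,T):
    v,u=np.mgrid[0:420,0:560]
    p=np.stack([(u-c['cx'])/c['fx']*d,-(v-c['cy'])/c['fy']*d,-d],-1)
    p=p@T[:3,:3].T+T[:3,3]; p[d<=0]=np.nan
    return p
def grab(n):
    c,T=cal(n); im,d=r.get_image(n); return im,d,cloud(d,c,T),c,T
def save(n,im,s=1.4): cv2.imwrite('pics/'+n,cv2.resize(im[:,:,::-1],None,fx=s,fy=s))
E
python3 - <<'E'
from h import *
s=r.sense(); print({k:np.round(v,3) for k,v in s.items()})
for n in ('scene','top'):
    im,d,P,c,T=grab(n); save(n+'0.png',im); np.savez(n+'0.npz',im=im,d=d,P=P)
    print(n,{k:v for k,v in c.items() if k!='world_from_camera'},np.round(T,3).tolist())
    for t in ('plate_short','plate_middle','plate_tall','stand','rack','hook_tip','hook_root'):
        for o in (r.silhouettes(t,n)[:4] if 'hook' not in t else []):
            m=o['region']; q=P[m]; q=q[~np.isnan(q[:,0])]
            print(n,t,round(o['confidence'],2),m.sum(),np.round(np.median(q,0),3),np.round(np.percentile(q,[2,98],axis=0),3).tolist(),im[m].mean(0).astype(int))
        for o in r.tip_of(t,n)[:3]:
            print('  tip',t,round(o['confidence'],2),np.array(o['at'])*[560,420])
E
```

```text
{'time_s': np.float64(0.0), 'joint_pos': array([-77.328,  19.071,  -3.708,  83.705,   1.237,  77.343,  -5.069]), 'joint_vel': array([-0.049, -0.042,  0.083,  0.001, -0.078, -0.145, -0.002]), 'joint_efforts': array([-0.0000e+00, -6.2544e+01,  4.9000e-02, -3.9161e+01,  1.6000e-02,
        1.0000e-02, -0.0000e+00]), 'tcp_pos': array([0.151, 0.606, 0.231]), 'tcp_rot': array([[-0.97 ,  0.241, -0.   ],
       [ 0.241,  0.97 , -0.001],
       [-0.   , -0.001, -1.   ]]), 'contact_force': array([-0.378,  0.71 , -0.095]), 'ft_torque': array([ 0.021, -0.001, -0.025]), 'grasp_force': np.float64(0.0), 'finger_gap': np.float64(0.085)}
scene {'fx': 417.85900472481507, 'fy': 417.85900472481507, 'cx': 281.8383101083493, 'cy': 211.68451079942503} [[-0.835, 0.393, -0.385, 0.155], [-0.55, -0.578, 0.603, 0.847], [0.015, 0.715, 0.699, 0.852], [0.0, 0.0, 0.0, 1.0]]
scene plate_short 0.71 913 [0.607 0.167 0.069] [[0.594, 0.075, 0.002], [0.663, 0.201, 0.146]] [187 167  84]
scene plate_short 0.62 728 [0.494 0.324 0.094] [[0.491, 0.28, 0.041], [0.504, 0.359, 0.155]] [134 135 139]
scene plate_short 0.52 231 [0.
[... 1733 characters left out ...]
.61 58 [0.487 0.15  0.135] [[0.485, 0.115, 0.125], [0.491, 0.175, 0.179]] [132 133 135]
top plate_middle 0.21 2316 [ 0.569 -0.132  0.016] [[0.484, -0.193, 0.002], [0.652, -0.082, 0.165]] [63 63 66]
  tip plate_middle 0.66 [297.08  244.986]
  tip plate_tall 0.66 [264.6   245.616]
top stand 0.98 2190 [ 0.571 -0.132  0.016] [[0.487, -0.19, 0.008], [0.65, -0.084, 0.165]] [63 63 66]
  tip stand 0.83 [388.08  226.212]
top rack 0.66 1879 [0.49  0.228 0.046] [[0.456, 0.096, 0.009], [0.53, 0.364, 0.052]] [126  79  48]
  tip rack 0.91 [265.72  250.404]
  tip hook_tip 0.84 [401.184 250.698]
  tip hook_tip 0.6 [262.024 246.498]
  tip hook_tip 0.22 [384.72  282.912]
  tip hook_root 0.97 [401.52  198.282]
```

View pics/scene0.png

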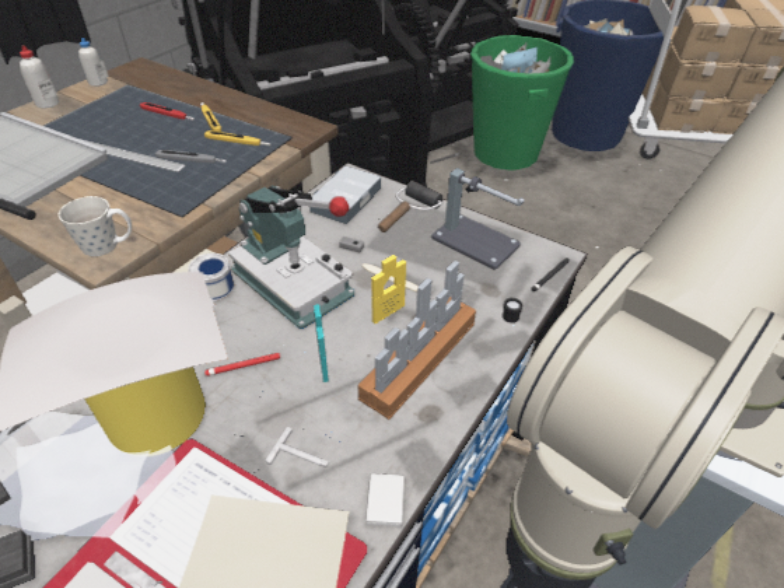

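View pics/top0.png

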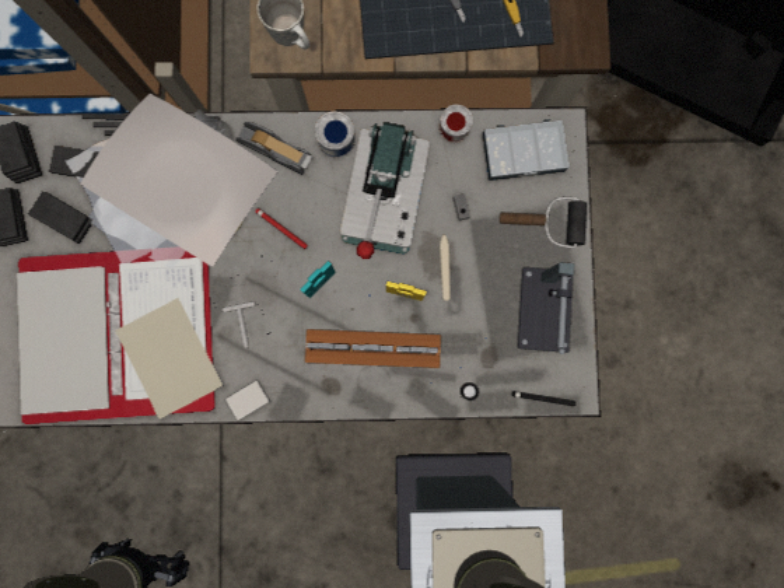

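The scene and top pictures show the rack (top view px 305–440, 330–365) holding short (left), tall (centre) and middle (right). The hook stand is at the right (520–575, 265–350), with its hook toward the robot. Next I'll fit the rack and stand poses.

```bash
python3 - <<'E'
from h import *
for n in ('top','scene'):
    P=np.load(n+'0.npz')['P']; q=P.reshape(-1,3)
    def sel(x0,x1,y0,y1,z0,z1): 
        m=(q[:,0]>x0)&(q[:,0]<x1)&(q[:,1]>y0)&(q[:,1]<y1)&(q[:,2]>z0)&(q[:,2]<z1); return q[m]
    def rect(a):
        return [np.round(v,4) for v in cv2.minAreaRect((a[:,:2]*1000).astype(np.float32))]
    print(n,'bench z',np.median(sel(.4,.44,-.05,.1,-.02,.02)[:,2]))
    a=sel(.43,.55,.07,.4,.038,.056); print('rack',len(a),np.median(a[:,2]),rect(a))
    a=sel(.46,.7,-.25,-.06,.009,.022); print('base',len(a),np.median(a[:,2]),rect(a))
    a=sel(.46,.63,-.22,-.1,.135,.175); print('bar',len(a),np.median(a,0)); 
    L=cv2.fitLine(a[:,:2].astype(np.float32),cv2.DIST_HUBER,0,.01,.01).ravel(); print('line',L,np.degrees(np.arctan2(L[1],L[0])), a[:,0].min(),a[:,0].max())
    for y0,y1 in ((.1,.19),(.19,.28),(.28,.37)):
        a=sel(.46,.53,y0,y1,.115,.135);b=sel(.46,.53,y0,y1,.14,.22)
        print('plate',np.round([*np.median(a,0),a[:,1].min(),a[:,1].max()],4),len(b),np.round([b[:,0].mean(),b[:,1].mean(),b[:,1].min(),b[:,1].max(),b[:,2].max()],4))
    m=np.where((q[:,2]>.13)&(q[:,0]>.4)&(q[:,0]<.75)&(q[:,1]>-.25)&(q[:,1]<.42))[0]
    b=q[m]; print('tall stuff', {(round(x,2),round(y,2)):round(float(b[(abs(b[:,0]-x)<.025)&(abs(b[:,1]-y)<.025),2].max()),3) for x in np.arange(.4,.75,.05) for y in np.arange(-.25,.42,.05) if ((abs(b[:,0]-x)<.025)&(abs(b[:,1]-y)<.025)).sum()>3})
E
```

```text
top bench z 0.000873685103102595
rack 1859 0.045708576808046075 [array([492.9976, 229.2882]), array([279.8095,  69.9318]), np.float64(86.6075)]
base 1619 0.014764076520249692 [array([ 580.5284, -147.767 ]), array([242.1641, 158.2095]), np.float64(5.6903)]
bar 362 [ 0.57901137 -0.13644984  0.15683176]
line [ 0.99720484 -0.07471606  0.5642366  -0.13649209] -4.284908 0.47443535177385965 0.6298587248565855
plate [0.4878 0.1436 0.1282 0.1038 0.1806] 45 [0.4877 0.1431 0.1287 0.1569 0.1802]
plate [0.4926 0.2307 0.1288 0.1912 0.2789] 48 [0.4926 0.2293 0.2151 0.2436 0.2031]
plate [0.4976 0.3352 0.1283 0.281  0.3571] 44 [0.4978 0.3167 0.3031 0.3302 0.1602]
tall stuff {(np.float64(0.5), np.float64(-0.15)): 0.168, (np.float64(0.5), np.float64(0.1)): 0.135, (np.float64(0.5), np.float64(0.15)): 0.18, (np.float64(0.5), np.float64(0.2)): 0.203, (np.float64(0.5), np.float64(0.25)): 0.203, (np.float64(0.5), np.float64(0.3)): 0.16, (np.float64(0.5), np.float64(0.35)): 0.158, (np.float64(0.55), np.float64(-0.15)): 0.163, (np.float64(0.6), np.float64(-0.15)): 0.17, (np.float64(0.6), np.float64(-0.1)): 0.
[... 1121 characters left out ...]
.float64(0.5), np.float64(0.15)): 0.18, (np.float64(0.5), np.float64(0.2)): 0.201, (np.float64(0.5), np.float64(0.25)): 0.202, (np.float64(0.5), np.float64(0.3)): 0.157, (np.float64(0.5), np.float64(0.35)): 0.156, (np.float64(0.55), np.float64(-0.15)): 0.159, (np.float64(0.6), np.float64(-0.15)): 0.168, (np.float64(0.6), np.float64(-0.1)): 0.165, (np.float64(0.6), np.float64(0.15)): 0.15, (np.float64(0.6), np.float64(0.2)): 0.147, (np.float64(0.6), np.float64(0.35)): 0.148, (np.float64(0.65), np.float64(-0.15)): 0.165, (np.float64(0.65), np.float64(0.25)): 0.305, (np.float64(0.65), np.float64(0.35)): 0.15, (np.float64(0.7), np.float64(0.2)): 0.272, (np.float64(0.7), np.float64(0.25)): 0.288}
```

arm_command(commands=[[[0, 0, 0, 0, 0, 6.62, 0.0854], [0, 0, 0, 0, 0, 6.62, 0.0854], [0, 0, 0, 0, 0, 6.62, 0.0854], [0, 0, 0, 0, 0, 6.62, 0.0854], [0, 0, 0, 0, 0, 6.62, 0.0854], [0, 0, 0, 0, 0, 6.62, 0.0854], [0, 0, 0, 0, 0, 6.62, 0.0854], [0, 0, 0, 0, 0, 6.62, 0.0854]]])

```text
time_s: 1.97
tcp_pos: [0.1508, 0.6065, 0.2313]
tcp_rot: [[-0.387, 0.922, -0.0], [0.922, 0.387, 0.0], [0.0, 0.0, -1.0]]
contact_force: [0.4, 0.5, -0.4]
finger_gap: 0.0854
grasp_force: 0.0
```

arm_command(commands=[[[0, 0, 0, 0, 0, 6.62, 0.0854], [0, 0, 0, 0, 0, 6.62, 0.0854], [0, 0, 0, 0, 0, 6.62, 0.0854], [0, 0, 0, 0, 0, 6.62, 0.0854], [-0.02, 0.027, 0, 0, 0, 0, 0.0854], [-0.02, 0.027, 0, 0, 0, 0, 0.0854], [-0.02, 0.027, 0, 0, 0, 0, 0.0854], [-0.02, 0.027, 0, 0, 0, 0, 0.0854]]])

```text
time_s: 2.63
tcp_pos: [0.2548, 0.5192, 0.2314]
tcp_rot: [[0.059, 0.998, 0.0], [0.998, -0.059, 0.0], [0.0, 0.0, -1.0]]
contact_force: [-0.1, 0.1, 0.2]
finger_gap: 0.0856
grasp_force: 0.0
```

arm_command(commands=[[[-0.0233, 0.0318, 0, 0, 0, 0, 0.0854], [-0.0233, 0.0318, 0, 0, 0, 0, 0.0854], [-0.0233, 0.0318, 0, 0, 0, 0, 0.0854], [-0.0233, 0.0318, 0, 0, 0, 0, 0.0854], [-0.0233, 0.0318, 0, 0, 0, 0, 0.0854], [-0.0233, 0.0318, 0, 0, 0, 0, 0.0854], [-0.0233, 0.0318, 0, 0, 0, 0, 0.0854], [-0.0233, 0.0318, 0, 0, 0, 0, 0.0854]]])

```text
time_s: 3.3
tcp_pos: [0.498, 0.3177, 0.2317]
tcp_rot: [[0.059, 0.998, 0.0], [0.998, -0.059, 0.001], [0.001, 0.0, -1.0]]
contact_force: [-0.3, 0.8, -0.2]
finger_gap: 0.0853
grasp_force: 0.0
```

```bash
python3 - <<'E'
from h import *
s=r.sense(); print(s['tcp_pos'],s['joint_pos'])
im,d,P,c,T=grab('wrist'); save('w1.png',im); print(np.round(c['T_tool_cam'],3).tolist(),c['fx'])
q=P.reshape(-1,3); q=q[~np.isnan(q[:,0])]
R=s['tcp_rot'][:,:2]; 
for y0,y1 in ((.19,.275),(.275,.365)):
    a=q[(q[:,0]>.46)&(q[:,0]<.53)&(q[:,1]>y0)&(q[:,1]<y1)]
    for z0,z1 in ((.12,.134),(.15,.16),(.19,.205)):
        b=a[(a[:,2]>z0)&(a[:,2]<z1)]
        if len(b)>20: print(y0,z0,len(b),np.round([*np.median(b,0),*np.percentile(b[:,0],[2,98]),*np.percentile(b[:,1],[2,98])],4), cv2.minAreaRect((b[:,:2]*1000).astype(np.float32)))
E
```

```text
[0.49801833 0.31767322 0.2316509 ] [-55.53411697  14.89976372  22.43328432  90.33790065  -5.82543944
  75.87669722 -35.7530826 ]
[[0.0, 0.96, 0.281, 0.071], [1.0, -0.0, -0.0, -0.0], [-0.0, 0.281, -0.96, -0.143], [0.0, 0.0, 0.0, 1.0]] 321.5150589397315
0.19 0.12 393 [0.4946 0.2582 0.1283 0.4895 0.4997 0.2444 0.2703] ((494.6478271484375, 256.82080078125), (27.528606414794922, 9.455904006958008), 86.57237243652344)
0.19 0.15 95 [0.4935 0.2449 0.155  0.4887 0.4982 0.2435 0.2459] ((493.3197937011719, 244.65283203125), (9.686727523803711, 2.982931137084961), 4.05846643447876)
0.19 0.19 416 [0.4933 0.2406 0.1979 0.4883 0.498  0.2302 0.2456] ((493.09027099609375, 237.82684326171875), (16.767776489257812, 9.450701713562012), 86.6546859741211)
0.275 0.12 667 [0.4985 0.3391 0.1283 0.4921 0.5042 0.2794 0.3577] ((497.93829345703125, 318.10845947265625), (79.90614318847656, 9.500853538513184), 86.86589813232422)
0.275 0.15 520 [0.4979 0.3194 0.1543 0.4931 0.5026 0.3045 0.3328] ((498.120849609375, 318.455078125), (29.691247940063477, 9.991909980773926), 87.78111267089844)
```

View pics/w1.png

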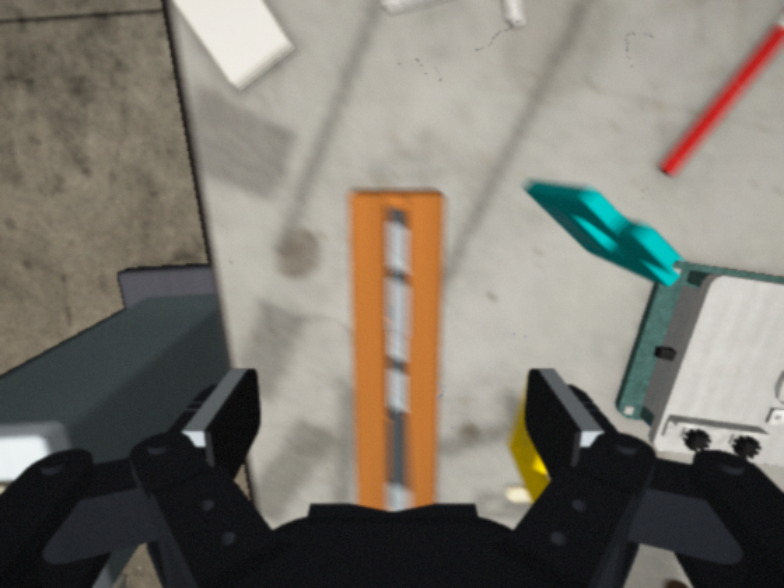

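The wrist view shows the rack centred between the open fingers (columns ~350–440), and the cloud puts the short plate within 0.5 mm of the TCP line. Descending and gripping.

arm_command(commands=[[[0, 0, 0.026, 0, 0, 0, 0.0854], [0, 0, 0.026, 0, 0, 0, 0.0854], [0, 0, 0.026, 0, 0, 0, 0.0854], [0, 0, 0.0255, 0, 0, 0, 0.0854], [0, 0, 0, 0, 0, 0, 0.0], [0, 0, 0, 0, 0, 0, 0.0], [0, 0, 0, 0, 0, 0, 0.0], [0, 0, 0, 0, 0, 0, 0.0]]], squeeze=100)

```text
time_s: 4.02
tcp_pos: [0.4977, 0.3198, 0.1299]
tcp_rot: [[0.059, 0.998, 0.002], [0.998, -0.059, 0.002], [0.002, 0.002, -1.0]]
contact_force: [-0.1, 0.7, 0.5]
finger_gap: 0.0388
grasp_force: 0.0
```

arm_command(commands=[[[0, 0, 0, 0, 0, 0, 0.0], [0, 0, 0, 0, 0, 0, 0.0], [0, 0, 0, 0, 0, 0, 0.0], [0, 0, 0, 0, 0, 0, 0.0]]])

```text
time_s: 4.35
tcp_pos: [0.4975, 0.3196, 0.1292]
tcp_rot: [[0.059, 0.998, 0.002], [0.998, -0.059, 0.002], [0.002, 0.002, -1.0]]
contact_force: [-1.1, -0.2, 7.0]
finger_gap: 0.0081
grasp_force: 98.6
```

arm_command(commands=[[[0, 0, -0.015, 0, 0, 0, 0.0], [0, 0, -0.025, 0, 0, 0, 0.0], [0, 0, -0.03, 0, 0, 0, 0.0], [0, 0, 0, 0, 0, 0, 0.0], [0, -0.025, 0, 0, 0, 0, 0.0], [0, -0.025, 0, 0, 0, 0, 0.0], [0, -0.025, 0, 0, 0, 0, 0.0], [0, 0, 0, 0, 0, 0, 0.0]]])

```text
time_s: 5.02
tcp_pos: [0.4176, 0.3247, 0.1975]
tcp_rot: [[0.056, 0.998, -0.003], [0.998, -0.056, 0.0], [0.0, -0.003, -1.0]]
contact_force: [0.7, 0.8, -1.4]
finger_gap: 0.0081
grasp_force: 98.5
```

```bash
python3 - <<'E'
from h import *
q=np.load('top0.npz'); P=q['P']; R=np.array([[np.cos(np.radians(-4.3)),-np.sin(np.radians(-4.3))],[np.sin(np.radians(-4.3)),np.cos(np.radians(-4.3))]])
for n in('top','scene'):
    P=np.load(n+'0.npz')['P'].reshape(-1,3); P=P[~np.isnan(P[:,0])]
    L=(P[:,:2]-[.556,-.1345])@R
    m=(P[:,2]>.13)&(abs(L[:,0])<.1)&(abs(L[:,1])<.045)
    L=L[m];z=P[m,2]
    for x in np.arange(-.09,.11,.006):
        k=abs(L[:,0]-x)<.003
        if k.sum(): print(n,round(x,3),k.sum(),np.round([L[k,1].min(),np.median(L[k,1]),L[k,1].max(),z[k].max()],4))
E
```

```text
top -0.084 3 [-0.0035 -0.0008  0.0005  0.1634]
top -0.078 10 [-0.006  -0.0006  0.0033  0.1679]
top -0.072 9 [-0.0065 -0.0007  0.004   0.1671]
top -0.066 10 [-0.0048  0.0003  0.0035  0.1624]
top -0.06 13 [-0.0084 -0.003   0.0035  0.1581]
top -0.054 10 [-0.0078 -0.0022  0.0032  0.1572]
top -0.048 10 [-0.0072 -0.0028  0.0044  0.1593]
top -0.042 11 [-0.008  -0.0007  0.0035  0.1597]
top -0.036 13 [-0.007  -0.0012  0.0022  0.1586]
top -0.03 8 [-0.0076 -0.0023  0.0017  0.1583]
top -0.024 8 [-0.0062 -0.0025  0.0019  0.1631]
top -0.018 8 [-0.006  -0.0022  0.0018  0.1572]
top -0.012 12 [-0.0089 -0.0023  0.0023  0.1609]
top -0.006 11 [-0.009  -0.0047  0.0025  0.16  ]
top 0.0 10 [-0.0078 -0.0025  0.0026  0.1599]
top 0.006 10 [-0.0079 -0.0022  0.0012  0.1589]
top 0.012 12 [-0.0081 -0.0023  0.0013  0.1611]
top 0.018 11 [-0.0085 -0.002   0.0012  0.1587]
top 0.024 11 [-1.770e-02 -5.000e-03 -1.000e-04  1.589e-01]
top 0.03 40 [-0.0181  0.0027  0.0227  0.1696]
top 0.036 40 [-0.0167  0.0047  0.024   0.1687]
top 0.042 12 [-0.0171 -0.0026  0.0217  0.1681]
top 0.048 12 [-0.0106 -0.0038  0.0002  0.1594]
top
[... 1093 characters left out ...]
.0004  0.0044  0.1574]
scene 0.012 11 [-0.0044  0.0018  0.0061  0.1591]
scene 0.018 4 [-0.0029  0.0021  0.0023  0.1592]
scene 0.024 18 [-0.0155  0.0008  0.0132  0.168 ]
scene 0.03 42 [-0.0173  0.0059  0.0265  0.1681]
scene 0.036 22 [-0.0092  0.0105  0.0262  0.1683]
scene 0.042 8 [-0.0083  0.0053  0.0247  0.1657]
scene 0.048 6 [-0.0046 -0.0002  0.0038  0.1594]
scene 0.054 9 [-0.0066 -0.0015  0.0037  0.1572]
scene 0.06 6 [-0.0043  0.0002  0.0024  0.1584]
scene 0.066 16 [-0.013  -0.0013  0.0057  0.1609]
scene 0.072 40 [-0.02    0.0025  0.0122  0.1643]
scene 0.078 26 [-0.0169  0.0089  0.0147  0.1647]
scene 0.084 27 [-0.0161  0.0068  0.0144  0.1648]
scene 0.09 24 [-0.0154  0.0084  0.0129  0.1644]
```

arm_command(commands=[[[-0.02, 0.002, 0, 0, 0, 0, 0.0], [-0.035, 0.002, 0, 0, 0, 0, 0.0], [-0.035, 0.002, 0, 0, 0, 0, 0.0], [-0.035, 0.002, 0, 0, 0, 0, 0.0], [-0.035, 0.002, 0, 0, 0, 0, 0.0], [-0.035, 0.002, 0, 0, 0, 0, 0.0], [-0.035, 0.002, 0, 0, 0, 0, 0.0], [-0.035, 0.002, 0, 0, 0, 0, 0.0]]])

```text
time_s: 5.68
tcp_pos: [0.4217, 0.0562, 0.1977]
tcp_rot: [[0.06, 0.998, -0.0], [0.998, -0.06, 0.001], [0.001, -0.0, -1.0]]
contact_force: [0.2, 1.2, -1.7]
finger_gap: 0.0081
grasp_force: 98.5
```

arm_command(commands=[[[-0.035, 0.002, 0, 0, 0, 0.5, 0.0], [-0.035, 0.002, 0, 0, 0, 0.5, 0.0], [-0.035, 0.002, 0, 0, 0, 0.5, 0.0], [-0.035, 0.002, 0, 0, 0, 0, 0.0], [-0.035, 0.002, 0, 0, 0, 0, 0.0], [-0.02, 0.002, 0, 0, 0, 0, 0.0], [0, 0, 0, 0, 0, 0, 0.0], [0, 0, 0, 0, 0, 0, 0.0]]])

```text
time_s: 6.35
tcp_pos: [0.419, -0.1383, 0.1977]
tcp_rot: [[0.088, 0.996, 0.0], [0.996, -0.088, 0.0], [0.0, 0.0, -1.0]]
contact_force: [0.3, 0.7, -1.6]
finger_gap: 0.0081
grasp_force: 98.5
```

```bash
cat > bar.py <<'E'
from h import *
import sys
s=r.sense(); print('tcp',np.round(s['tcp_pos'],4),'f',np.round(s['contact_force'],2),'rot',np.round(s['tcp_rot'],4).tolist())
im,d,P,c,T=grab('wrist'); save(sys.argv[1],im)
q=P.reshape(-1,3); q=q[~np.isnan(q[:,0])]
a=q[(q[:,0]>.50)&(q[:,0]<.57)&(abs(q[:,1]+.135)<.025)&(q[:,2]>.13)&(q[:,2]<.168)]
print(len(a)); L=cv2.fitLine(a[:,:2].astype(np.float32),cv2.DIST_HUBER,0,.01,.01).ravel(); print('line',L,np.degrees(np.arctan2(L[1],L[0])),np.median(a[:,2]),a[:,2].max())
for x in np.arange(.465,.64,.007):
    b=q[(abs(q[:,0]-x)<.0035)&(abs(q[:,1]+.135)<.035)&(q[:,2]>.13)&(q[:,2]<.18)]
    if len(b)>3: print(round(x,3),len(b),np.round([*np.percentile(b[:,1],[3,50,97]),b[:,2].max()],4))
E
python3 bar.py w2.png
```

```text
tcp [ 0.419  -0.1383  0.1977] f [ 0.33  0.73 -1.58] rot [[0.0883, 0.9961, 0.0001], [0.9961, -0.0883, 0.0004], [0.0005, 0.0001, -1.0]]
2250
line [ 0.9947439  -0.10239431  0.52430856 -0.13306677] -5.8770614 0.15540201479762616 0.15886359407822725
0.472 71 [-0.1335 -0.1298 -0.1266  0.1641]
0.479 266 [-0.135  -0.1283 -0.1249  0.1654]
0.486 168 [-0.1361 -0.1288 -0.1253  0.1636]
0.493 219 [-0.1367 -0.1304 -0.1262  0.1578]
0.5 222 [-0.1373 -0.1311 -0.1267  0.1577]
0.507 218 [-0.1379 -0.1316 -0.1275  0.1589]
0.514 222 [-0.1383 -0.1324 -0.128   0.1579]
0.521 218 [-0.1389 -0.1328 -0.1289  0.1582]
0.528 234 [-0.1402 -0.1338 -0.1294  0.1579]
0.535 223 [-0.1413 -0.1342 -0.1301  0.1574]
0.542 229 [-0.142  -0.1352 -0.1308  0.1575]
0.549 233 [-0.1423 -0.1355 -0.1315  0.1576]
0.556 224 [-0.1429 -0.1361 -0.132   0.158 ]
0.563 226 [-0.1436 -0.1374 -0.1328  0.1579]
0.57 221 [-0.1441 -0.1378 -0.1335  0.1576]
0.577 226 [-0.1451 -0.1386 -0.1342  0.1591]
0.584 1216 [-0.1544 -0.1362 -0.1153  0.1642]
0.591 34 [-0.1249 -0.1215 -0.113   0.1526]
```

View pics/w2.png

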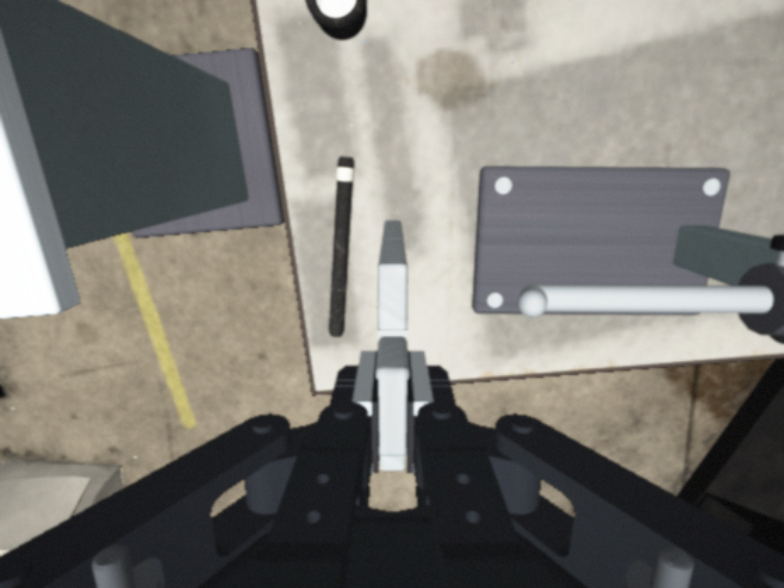

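The wrist view shows the plate edge-on in the fingers, level with the hook tip at (530,300), the bar running parallel to tool y and the collar at (770,300). The plate needs to shift about 15 mm toward +y before threading.

arm_command(commands=[[[0.008, 0, 0.0035, 0, 0, 0.4, 0.0], [0.007, 0, 0.0035, 0, 0, 0, 0.0], [0, 0, 0, 0, 0, 0, 0.0], [0, 0, 0, 0, 0, 0, 0.0], [0, 0.015, 0, 0, 0, 0, 0.0], [0, 0.015, 0, 0, 0, 0, 0.0], [0, 0.01, 0, 0, 0, 0, 0.0], [0, 0, 0, 0, 0, 0, 0.0]]])

```text
time_s: 7.07
tcp_pos: [0.4619, -0.1257, 0.1909]
tcp_rot: [[0.091, 0.996, 0.0], [0.996, -0.091, -0.002], [-0.001, 0.001, -1.0]]
contact_force: [-0.1, 0.4, -0.9]
finger_gap: 0.0082
grasp_force: 98.5
```

arm_command(commands=[[[0, 0.01, 0, 0, 0, 0, 0.0], [0, 0.01, 0, 0, 0, 0, 0.0], [0, 0.01, 0, 0, 0, 0, 0.0], [0, 0.01, 0, 0, 0, 0, 0.0], [0, 0.01, 0, 0, 0, 0, 0.0], [0, 0.01, 0, 0, 0, 0, 0.0], [0, 0, 0, 0, 0, 0, 0.0]]])

```text
time_s: 7.65
tcp_pos: [0.5209, -0.1313, 0.1906]
tcp_rot: [[0.092, 0.996, -0.0], [0.996, -0.092, -0.001], [-0.001, -0.0, -1.0]]
contact_force: [-0.7, -1.2, -1.0]
finger_gap: 0.0081
grasp_force: 98.5
```

arm_command(commands=[[[-0.0015, 0, 0.008, 0, 0, 0.2, 0.0], [0, 0, 0.006, 0, 0, 0, 0.0], [0, 0.01, 0, 0, 0, 0, 0.0], [0, 0.01, 0, 0, 0, 0, 0.0], [0, 0.01, 0, 0, 0, 0, 0.0], [0, 0.01, 0, 0, 0, 0, 0.0], [0, 0.003, 0, 0, 0, 0, 0.0], [0, 0, 0, 0, 0, 0, 0.0]]])

```text
time_s: 8.32
tcp_pos: [0.5624, -0.1373, 0.1761]
tcp_rot: [[0.096, 0.995, -0.001], [0.995, -0.096, -0.0], [-0.0, -0.001, -1.0]]
contact_force: [-0.2, -0.0, -0.9]
finger_gap: 0.0081
grasp_force: 98.5
```

arm_command(commands=[[[0, 0, 0, 0, 0, 0, 0.0], [0, 0, 0, 0, 0, 0, 0.0], [0, 0, 0.0015, 0, 0, 0, 0.0], [0, 0, 0, 0, 0, 0, 0.0]]])

```text
time_s: 8.65
tcp_pos: [0.5624, -0.1371, 0.1751]
tcp_rot: [[0.096, 0.995, -0.0], [0.995, -0.096, 0.001], [0.001, -0.0, -1.0]]
contact_force: [0.0, 0.9, -1.3]
finger_gap: 0.0081
grasp_force: 98.5
```

arm_command(commands=[[[0, 0.003, 0, 0, 0, 0, 0.0], [0, 0.003, 0, 0, 0, 0, 0.0], [0, 0.002, 0, 0, 0, 0, 0.0], [0, 0, 0, 0, 0, 0, 0.0]]])

```text
time_s: 8.98
tcp_pos: [0.5713, -0.138, 0.1753]
tcp_rot: [[0.096, 0.995, 0.0], [0.995, -0.096, -0.0], [-0.0, 0.0, -1.0]]
contact_force: [-1.4, 0.0, -1.1]
finger_gap: 0.0083
grasp_force: 98.5
```

arm_command(commands=[[[0, 0.0007, 0, 0, 0, 0, 0.0], [0, 0.0007, 0, 0, 0, 0, 0.0], [0, 0, 0, 0, 0, 0, 0.0]]])

```text
time_s: 9.23
tcp_pos: [0.5722, -0.1382, 0.1753]
tcp_rot: [[0.096, 0.995, 0.0], [0.995, -0.096, 0.0], [0.0, 0.0, -1.0]]
contact_force: [0.1, -0.3, -1.1]
finger_gap: 0.0081
grasp_force: 98.5
```

arm_command(commands=[[[0, 0.0006, 0, 0, 0, 0, 0.0], [0, 0.0006, 0, 0, 0, 0, 0.0], [0, 0, 0, 0, 0, 0, 0.0]]])

```text
time_s: 9.48
tcp_pos: [0.5734, -0.1382, 0.1753]
tcp_rot: [[0.096, 0.995, 0.0], [0.995, -0.096, 0.0], [0.0, 0.0, -1.0]]
contact_force: [0.2, -0.0, -1.5]
finger_gap: 0.0082
grasp_force: 98.5
```

arm_command(commands=[[[0, 0.0005, 0, 0, 0, 0, 0.0], [0, 0.0005, 0, 0, 0, 0, 0.0], [0, 0, 0, 0, 0, 0, 0.0]]])

```text
time_s: 9.73
tcp_pos: [0.5744, -0.1383, 0.1753]
tcp_rot: [[0.096, 0.995, 0.0], [0.995, -0.096, 0.0], [0.0, 0.0, -1.0]]
contact_force: [0.0, -1.2, -1.6]
finger_gap: 0.008
grasp_force: 98.5
```

arm_command(commands=[[[0, 0.0005, 0, 0, 0, 0, 0.0], [0, 0.0005, 0, 0, 0, 0, 0.0], [0, 0, 0, 0, 0, 0, 0.0]]])

```text
time_s: 9.98
tcp_pos: [0.5754, -0.1384, 0.1753]
tcp_rot: [[0.096, 0.995, 0.0], [0.995, -0.096, 0.0], [0.0, -0.0, -1.0]]
contact_force: [-0.2, 0.0, -1.9]
finger_gap: 0.008
grasp_force: 98.5
```

arm_command(commands=[[[0, 0.0005, 0, 0, 0, 0, 0.0], [0, 0.0004, 0, 0, 0, 0, 0.0], [0, 0, 0, 0, 0, 0, 0.0]]])

```text
time_s: 10.23
tcp_pos: [0.5763, -0.1385, 0.1753]
tcp_rot: [[0.096, 0.995, 0.0], [0.995, -0.096, 0.0], [0.0, 0.0, -1.0]]
contact_force: [0.6, 0.4, -1.6]
finger_gap: 0.008
grasp_force: 98.5
```

arm_command(commands=[[[0, 0.0005, 0, 0, 0, 0, 0.0], [0, 0.0004, 0, 0, 0, 0, 0.0], [0, 0, 0, 0, 0, 0, 0.0]]])

```text
time_s: 10.48
tcp_pos: [0.5772, -0.1386, 0.1753]
tcp_rot: [[0.096, 0.995, 0.0], [0.995, -0.096, 0.0], [0.0, 0.0, -1.0]]
contact_force: [-0.6, -0.3, -1.5]
finger_gap: 0.0078
grasp_force: 98.5
```

arm_command(commands=[[[0, 0.0005, 0, 0, 0, 0, 0.0], [0, 0.0005, 0, 0, 0, 0, 0.0], [0, 0, 0, 0, 0, 0, 0.0]]])

```text
time_s: 10.73
tcp_pos: [0.5778, -0.1387, 0.1752]
tcp_rot: [[0.096, 0.995, -0.001], [0.995, -0.096, 0.0], [0.0, -0.001, -1.0]]
contact_force: [-3.0, 1.7, -1.0]
finger_gap: 0.0082
grasp_force: 98.8
```

arm_command(commands=[[[0, -0.0003, 0.0007, 0, 0, 0, 0.0], [0, 0, 0.0007, 0, 0, 0, 0.0], [0, 0, 0, 0, 0, 0, 0.0]]])

```text
time_s: 10.98
tcp_pos: [0.5777, -0.1387, 0.1736]
tcp_rot: [[0.096, 0.995, -0.0], [0.995, -0.096, 0.0], [0.0, -0.0, -1.0]]
contact_force: [-1.2, -0.7, -1.9]
finger_gap: 0.0079
grasp_force: 98.7
```

arm_command(commands=[[[0, 0, 0.0006, 0, 0, 0, 0.0], [0, 0, 0.0006, 0, 0, 0, 0.0], [0, 0, 0, 0, 0, 0, 0.0]]])

```text
time_s: 11.23
tcp_pos: [0.5777, -0.1387, 0.1727]
tcp_rot: [[0.096, 0.995, -0.0], [0.995, -0.096, 0.0], [0.0, -0.0, -1.0]]
contact_force: [-1.4, 0.1, -0.5]
finger_gap: 0.0083
grasp_force: 98.9
```

arm_command(commands=[[[0, 0, 0.0005, 0, 0, 0, 0.0], [0, 0.0002, 0.0003, 0, 0, 0, 0.0], [0, 0, 0, 0, 0, 0, 0.0]]])

```text
time_s: 11.48
tcp_pos: [0.5778, -0.1388, 0.1725]
tcp_rot: [[0.096, 0.995, -0.0], [0.995, -0.096, 0.001], [0.001, -0.0, -1.0]]
contact_force: [-6.8, 1.9, 7.7]
finger_gap: 0.0083
grasp_force: 100.1
```

arm_command(commands=[[[0, -0.0002, -0.0004, 0, 0, 0, 0.0], [0, 0, 0, 0, 0, 0, 0.0]]], squeeze=40)

```text
time_s: 11.65
tcp_pos: [0.5778, -0.1388, 0.1726]
tcp_rot: [[0.096, 0.995, 0.0], [0.995, -0.096, 0.0], [0.0, 0.0, -1.0]]
contact_force: [-4.4, 1.4, 4.1]
finger_gap: 0.0081
grasp_force: 99.2
```

arm_command(commands=[[[0, 0, 0, 0, 0, 0, 0.02], [0, 0, 0, 0, 0, 0, 0.03], [0, 0, 0, 0, 0, 0, 0.05], [0, 0, 0, 0, 0, 0, 0.06]]])

```text
time_s: 11.98
tcp_pos: [0.5782, -0.1386, 0.1723]
tcp_rot: [[0.096, 0.995, 0.001], [0.995, -0.096, -0.0], [0.0, 0.001, -1.0]]
contact_force: [-0.2, 0.1, 0.0]
finger_gap: 0.053
grasp_force: 0.0
```

arm_command(commands=[[[0, 0, -0.01, 0, 0, 0, 0.0854], [0, 0, -0.03, 0, 0, 0, 0.0854], [0, 0, -0.03, 0, 0, 0, 0.0854], [0, -0.03, -0.02, 0, 0, 0, 0.0854], [0, -0.03, 0, 0, 0, 0, 0.0854], [0, 0, 0, 0, 0, 0, 0.0854], [0, 0, 0, 0, 0, 0, 0.0854]]])

```text
time_s: 12.57
tcp_pos: [0.5176, -0.1329, 0.2636]
tcp_rot: [[0.096, 0.995, 0.003], [0.995, -0.096, 0.003], [0.003, 0.002, -1.0]]
contact_force: [1.0, 0.7, -0.3]
finger_gap: 0.0854
grasp_force: 0.0
```

```bash
cat > hang.py <<'E'
from h import *
import sys
s=r.sense(); print('tcp',np.round(s['tcp_pos'],4))
im,d,P,c,T=grab('wrist'); save(sys.argv[1],im)
a=np.radians(-5.5); A=np.array([[np.cos(a),-np.sin(a)],[np.sin(a),np.cos(a)]])
q=P.reshape(-1,3); q=q[~np.isnan(q[:,0])].copy(); q[:,:2]=(q[:,:2]-[.556,-.1377])@A   # stand frame
for z0,z1 in ((.145,.163),(.165,.1695),(.169,.174),(.18,.193),(.194,.201),(.205,.214),(.216,.223),(.227,.236),(.238,.245)):
    b=q[(q[:,0]>-.06)&(q[:,0]<.06)&(abs(q[:,1])<.05)&(q[:,2]>z0)&(q[:,2]<z1)]
    if len(b)>15: print(z0,len(b),np.round([*np.percentile(b[:,0],[1,50,99]),*np.percentile(b[:,1],[1,50,99])],4),[np.round(v,1) for v in cv2.minAreaRect((b[:,:2]*1000).astype(np.float32))])
E
python3 hang.py w3.png
```

```text
tcp [ 0.5176 -0.1329  0.2636]
0.145 2335 [-0.0588  0.0078  0.0588 -0.0346  0.0024  0.0395] [array([ 3. , -6.4]), array([113.7,  72.4]), np.float64(23.8)]
0.165 226 [ 0.0165  0.017   0.0404 -0.0382  0.002   0.0397] [array([28.5,  0.3]), array([24.2, 78.8]), np.float64(0.1)]
0.169 823 [ 0.0166  0.0206  0.0265 -0.0394  0.0173  0.0392] [array([21.7, -0.2]), array([10.4, 79.8]), np.float64(0.1)]
0.18 221 [ 0.0164  0.0169  0.025  -0.0138  0.0056  0.0148] [array([17.6,  1.2]), array([30. ,  8.6]), np.float64(72.5)]
0.194 620 [ 0.0165  0.021   0.0264 -0.0144  0.0006  0.0146] [array([21.7, -0. ]), array([10.5, 30. ]), np.float64(0.1)]
```

View pics/w3.png

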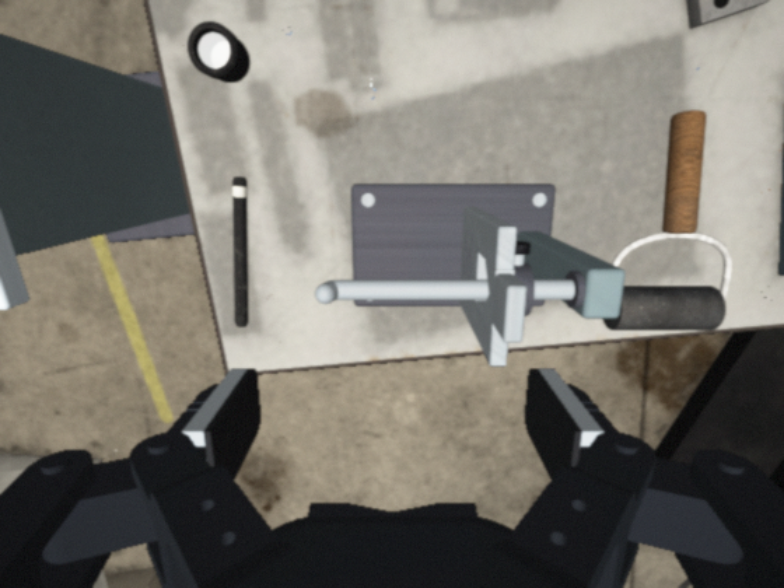

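The short plate hangs flat against the collar: its back face is at stand x 26.5 mm, the same as the collar front, with no lean or yaw. Next is the middle plate.

arm_command(commands=[[[0.02, -0.007, 0, 0, 0, 0, 0.0854], [0.036, -0.007, 0, 0, 0, 0, 0.0854], [0.036, -0.007, 0, 0, 0, 0, 0.0854], [0.036, -0.007, 0, 0, 0, 0, 0.0854], [0.036, -0.007, 0, 0, 0, 0, 0.0854], [0.036, -0.007, 0, 0, 0, 0, 0.0854], [0.036, -0.007, 0, 0, 0, 0, 0.0854], [0.035, -0.007, 0, 0, 0, -2.1, 0.0854]]])

```text
time_s: 13.28
tcp_pos: [0.4885, 0.1446, 0.2622]
tcp_rot: [[0.06, 0.998, -0.0], [0.998, -0.06, -0.0], [-0.0, -0.0, -1.0]]
contact_force: [0.9, 0.3, -0.4]
finger_gap: 0.0858
grasp_force: 0.0
```

arm_command(commands=[[[0, 0, 0.02, 0, 0, 0, 0.0854], [0, 0, 0.02, 0, 0, 0, 0.0854], [0, 0, 0, 0, 0, 0, 0.0854], [0, 0, 0, 0, 0, 0, 0.0854]]])

```text
time_s: 13.62
tcp_pos: [0.4884, 0.142, 0.2218]
tcp_rot: [[0.06, 0.998, -0.002], [0.998, -0.06, -0.002], [-0.002, -0.002, -1.0]]
contact_force: [0.2, -0.2, 0.3]
finger_gap: 0.0855
grasp_force: 0.0
```

```bash
cat > rk.py <<'E'
from h import *
s=r.sense(); print(np.round(s['tcp_pos'],4),np.round(s['tcp_rot'],4).tolist())
im,d,P,c,T=grab('wrist')
q=P.reshape(-1,3); q=q[~np.isnan(q[:,0])]
for y0,y1 in ((.1,.186),(.19,.275)):
    a=q[(q[:,0]>.46)&(q[:,0]<.53)&(q[:,1]>y0)&(q[:,1]<y1)]
    for z0,z1 in ((.12,.134),(.172,.181),(.193,.203)):
        b=a[(a[:,2]>z0)&(a[:,2]<z1)]
        if len(b)>20: print(y0,z0,len(b),np.round(np.median(b[:,2]),4), [np.round(v,1) for v in cv2.minAreaRect((b[:,:2]*1000).astype(np.float32))])
E
python3 rk.py
```

```text
[0.4884 0.142  0.2218] [[0.0599, 0.9982, -0.0017], [0.9982, -0.0599, -0.002], [-0.0021, -0.0016, -1.0]]
0.1 0.12 546 0.1283 [array([487.7, 142.8]), array([79.3,  9.8]), np.float64(86.6)]
0.1 0.172 707 0.1762 [array([487.6, 142.8]), array([29.7, 10. ]), np.float64(86.9)]
0.19 0.12 797 0.1282 [array([492.8, 230.2]), array([80.2,  9.5]), np.float64(86.8)]
0.19 0.193 1333 0.1982 [array([492.5, 230.2]), array([29.5,  9.8]), np.float64(87.0)]
```

arm_command(commands=[[[0.0008, -0.0007, 0.022, 0, 0, 0, 0.0854], [0, 0, 0.022, 0, 0, 0, 0.0854], [0, 0, 0.02, 0, 0, 0, 0.0854], [0, 0, 0, 0, 0, 0, 0.0], [0, 0, 0, 0, 0, 0, 0.0], [0, 0, 0, 0, 0, 0, 0.0], [0, 0, 0, 0, 0, 0, 0.0], [0, 0, 0, 0, 0, 0, 0.0]]], squeeze=100)

```text
time_s: 14.33
tcp_pos: [0.4885, 0.1433, 0.1597]
tcp_rot: [[0.06, 0.998, 0.002], [0.998, -0.06, 0.001], [0.001, 0.002, -1.0]]
contact_force: [-0.1, 0.2, -0.7]
finger_gap: 0.0254
grasp_force: 0.0
```

arm_command(commands=[[[0, 0, 0, 0, 0, 0, 0.0], [0, 0, 0, 0, 0, 0, 0.0], [0, 0, 0, 0, 0, 0, 0.0]]])

```text
time_s: 14.58
tcp_pos: [0.4884, 0.1433, 0.1594]
tcp_rot: [[0.059, 0.998, 0.002], [0.998, -0.059, 0.001], [0.001, 0.001, -1.0]]
contact_force: [-1.5, -0.6, 7.0]
finger_gap: 0.0073
grasp_force: 99.2
```

arm_command(commands=[[[0, 0, -0.015, 0, 0, 0, 0.0], [0, 0, -0.025, 0, 0, 0, 0.0], [0, 0, -0.0235, 0, 0, 0, 0.0], [0, 0, 0, 0, 0, 0, 0.0], [0, -0.025, 0, 0, 0, 0, 0.0], [0, -0.025, 0, 0, 0, 0, 0.0], [0, -0.02, 0, 0, 0, 0, 0.0], [-0.02, 0, 0, 0, 0, 0, 0.0]]])

```text
time_s: 15.25
tcp_pos: [0.4134, 0.1305, 0.2212]
tcp_rot: [[0.053, 0.999, -0.002], [0.999, -0.053, 0.001], [0.001, -0.002, -1.0]]
contact_force: [1.2, 0.7, -2.0]
finger_gap: 0.0072
grasp_force: 98.3
```

arm_command(commands=[[[-0.035, 0.002, 0, 0, 0, 0, 0.0], [-0.035, 0.002, 0, 0, 0, 0, 0.0], [-0.035, 0.003, 0, 0, 0, 0, 0.0], [-0.035, 0.003, 0, 0, 0, 0, 0.0], [-0.035, 0.003, 0, 0, 0, 0, 0.0], [-0.035, 0.003, 0, 0, 0, 0, 0.0], [-0.0365, 0, 0, 0, 0, 2.1, 0.0], [0, 0, 0, 0, 0, 0, 0.0]]])

```text
time_s: 15.92
tcp_pos: [0.417, -0.1265, 0.2218]
tcp_rot: [[0.107, 0.994, 0.001], [0.994, -0.107, 0.0], [0.0, 0.001, -1.0]]
contact_force: [-0.3, 0.2, -2.1]
finger_gap: 0.0072
grasp_force: 98.3
```

arm_command(commands=[[[0, 0, 0, 0, 0, 0, 0.0], [0, 0, 0, 0, 0, 0, 0.0]]])

```text
time_s: 16.08
tcp_pos: [0.4178, -0.1193, 0.2215]
tcp_rot: [[0.096, 0.995, -0.0], [0.995, -0.096, 0.001], [0.001, -0.0, -1.0]]
contact_force: [1.1, -0.3, -1.4]
finger_gap: 0.007
grasp_force: 98.3
```

arm_command(commands=[[[-0.0044, 0, 0.0006, 0, 0, 0, 0.0], [0, 0, 0, 0, 0, 0, 0.0], [0, 0.015, 0, 0, 0, 0, 0.0], [0, 0.015, 0, 0, 0, 0, 0.0], [0, 0.012, 0, 0, 0, 0, 0.0], [0, 0.012, 0, 0, 0, 0, 0.0], [0, 0.012, 0, 0, 0, 0, 0.0], [0, 0.012, 0, 0, 0, 0, 0.0]]])

```text
time_s: 16.75
tcp_pos: [0.4961, -0.1306, 0.221]
tcp_rot: [[0.094, 0.996, -0.0], [0.996, -0.094, -0.0], [-0.0, -0.0, -1.0]]
contact_force: [-0.5, -0.1, -1.2]
finger_gap: 0.0074
grasp_force: 98.3
```

arm_command(commands=[[[0, 0.012, 0, 0, 0, 0, 0.0], [0, 0.01, 0, 0, 0, 0, 0.0], [0, 0, 0.008, 0, 0, 0, 0.0], [0, 0, 0.0075, 0, 0, 0, 0.0], [0, 0, 0, 0, 0, 0, 0.0], [0, 0, 0, 0, 0, 0, 0.0]]])

```text
time_s: 17.25
tcp_pos: [0.5161, -0.1335, 0.205]
tcp_rot: [[0.096, 0.995, -0.001], [0.995, -0.096, 0.001], [0.001, -0.001, -1.0]]
contact_force: [-0.3, 0.2, -1.3]
finger_gap: 0.0076
grasp_force: 98.3
```

arm_command(commands=[[[0, 0.01, 0, 0, 0, 0, 0.0], [0, 0.012, 0, 0, 0, 0, 0.0], [0, 0.01, 0, 0, 0, 0, 0.0], [0, 0.007, 0, 0, 0, 0, 0.0], [0, 0.005, 0, 0, 0, 0, 0.0], [0, 0.003, 0, 0, 0, 0, 0.0], [0, 0, 0, 0, 0, 0, 0.0], [0, 0, 0, 0, 0, 0, 0.0]]])

```text
time_s: 17.92
tcp_pos: [0.5636, -0.1384, 0.2057]
tcp_rot: [[0.096, 0.995, -0.0], [0.995, -0.096, 0.0], [0.0, -0.0, -1.0]]
contact_force: [-0.3, -0.3, -2.4]
finger_gap: 0.0073
grasp_force: 98.3
```

arm_command(commands=[[[0, 0.0005, 0, 0, 0, 0, 0.0], [0, 0.0005, 0, 0, 0, 0, 0.0], [0, 0, 0, 0, 0, 0, 0.0]]])

```text
time_s: 18.17
tcp_pos: [0.5648, -0.1382, 0.2058]
tcp_rot: [[0.096, 0.995, 0.0], [0.995, -0.096, 0.0], [0.0, 0.0, -1.0]]
contact_force: [-0.5, 0.3, -1.6]
finger_gap: 0.0073
grasp_force: 98.3
```

arm_command(commands=[[[0, 0.0006, 0, 0, 0, 0, 0.0], [0, 0.0006, 0, 0, 0, 0, 0.0], [0, 0, 0, 0, 0, 0, 0.0]]])

```text
time_s: 18.42
tcp_pos: [0.5662, -0.1384, 0.2057]
tcp_rot: [[0.096, 0.995, 0.0], [0.995, -0.096, 0.0], [0.0, 0.0, -1.0]]
contact_force: [-0.2, -0.7, -1.7]
finger_gap: 0.0073
grasp_force: 98.3
```

arm_command(commands=[[[0, 0.0004, 0, 0, 0, 0, 0.0], [0, 0.0004, 0, 0, 0, 0, 0.0], [0, 0, 0, 0, 0, 0, 0.0]]])

```text
time_s: 18.67
tcp_pos: [0.5669, -0.1385, 0.2057]
tcp_rot: [[0.096, 0.995, 0.0], [0.995, -0.096, 0.0], [0.0, 0.0, -1.0]]
contact_force: [0.6, -0.0, -2.1]
finger_gap: 0.0072
grasp_force: 98.3
```

arm_command(commands=[[[0, 0, 0.001, 0, 0, 0, 0.0], [0, 0.0003, 0.001, 0, 0, 0, 0.0], [0, 0.0003, 0, 0, 0, 0, 0.0], [0, 0, 0, 0, 0, 0, 0.0]]])

```text
time_s: 19.0
tcp_pos: [0.5675, -0.1386, 0.2036]
tcp_rot: [[0.096, 0.995, -0.0], [0.995, -0.096, 0.0], [0.0, -0.0, -1.0]]
contact_force: [0.3, 0.9, -1.6]
finger_gap: 0.0077
grasp_force: 98.3
```

arm_command(commands=[[[0, 0.0003, 0, 0, 0, 0, 0.0], [0, 0.0003, 0, 0, 0, 0, 0.0], [0, 0, 0, 0, 0, 0, 0.0]]])

```text
time_s: 19.25
tcp_pos: [0.5679, -0.1387, 0.2036]
tcp_rot: [[0.096, 0.995, -0.0], [0.995, -0.096, 0.0], [0.0, -0.0, -1.0]]
contact_force: [-2.4, 0.3, -1.5]
finger_gap: 0.0072
grasp_force: 98.3
```

arm_command(commands=[[[0, -0.0002, 0.0005, 0, 0, 0, 0.0], [0, 0, 0.0005, 0, 0, 0, 0.0], [0, 0, 0, 0, 0, 0, 0.0]]])

```text
time_s: 19.5
tcp_pos: [0.568, -0.1385, 0.203]
tcp_rot: [[0.096, 0.995, 0.0], [0.995, -0.096, 0.0], [0.0, 0.0, -1.0]]
contact_force: [-3.0, -0.3, 2.5]
finger_gap: 0.0074
grasp_force: 98.9
```

arm_command(commands=[[[0, 0, 0, 0, 0, 0, 0.02], [0, 0, 0, 0, 0, 0, 0.03], [0, 0, 0, 0, 0, 0, 0.05], [0, 0, 0, 0, 0, 0, 0.06], [0, 0, -0.01, 0, 0, 0, 0.0854], [0, 0, -0.03, 0, 0, 0, 0.0854], [0, -0.03, -0.03, 0, 0, 0, 0.0854], [0, -0.03, 0, 0, 0, 0, 0.0854]]], squeeze=40)

```text
time_s: 20.17
tcp_pos: [0.5105, -0.1351, 0.2765]
tcp_rot: [[0.098, 0.995, 0.004], [0.995, -0.098, -0.004], [-0.004, 0.005, -1.0]]
contact_force: [-2.1, -0.5, 4.0]
finger_gap: 0.0852
grasp_force: 0.0
```

arm_command(commands=[[[0, 0, 0, 0, 0, 0, 0.0854], [0, 0, 0, 0, 0, 0, 0.0854]]])

```text
time_s: 20.33
tcp_pos: [0.5084, -0.1324, 0.2736]
tcp_rot: [[0.095, 0.995, 0.003], [0.995, -0.095, 0.005], [0.005, 0.003, -1.0]]
contact_force: [-0.4, -0.1, 0.2]
finger_gap: 0.0854
grasp_force: 0.0
```

```bash
python3 hang.py w4.png
```

```text
tcp [ 0.5084 -0.1324  0.2736]
0.145 2033 [-0.0587  0.0018  0.0588 -0.0347  0.0023  0.0396] [array([ 1.7, -3.2]), array([111.1,  71. ]), np.float64(26.9)]
0.165 198 [ 0.0066  0.0069  0.0405 -0.0383  0.0023  0.0397] [array([23.7,  0.4]), array([78.9, 34.3]), np.float64(90.0)]
0.169 1263 [ 0.0067  0.0144  0.0262 -0.039   0.021   0.0393] [array([16.7,  0.1]), array([20.3, 79.5]), np.float64(0.1)]
0.18 257 [ 0.0064  0.007   0.0251 -0.0135  0.0103  0.015 ] [array([10. ,  4.3]), array([34. , 16.1]), np.float64(56.5)]
0.194 338 [ 0.0065  0.0222  0.0266 -0.014   0.0056  0.0149] [array([16.6,  0.3]), array([20.3, 29.6]), np.float64(0.1)]
0.205 187 [ 0.0065  0.0069  0.0151 -0.0135  0.0052  0.015 ] [array([7.6, 1.3]), array([30.3,  8.9]), np.float64(73.1)]
0.216 689 [ 0.0066  0.011   0.0164 -0.014   0.001   0.0148] [array([11.5,  0.3]), array([10.3, 29.7]), np.float64(0.7)]
```

View pics/w4.png

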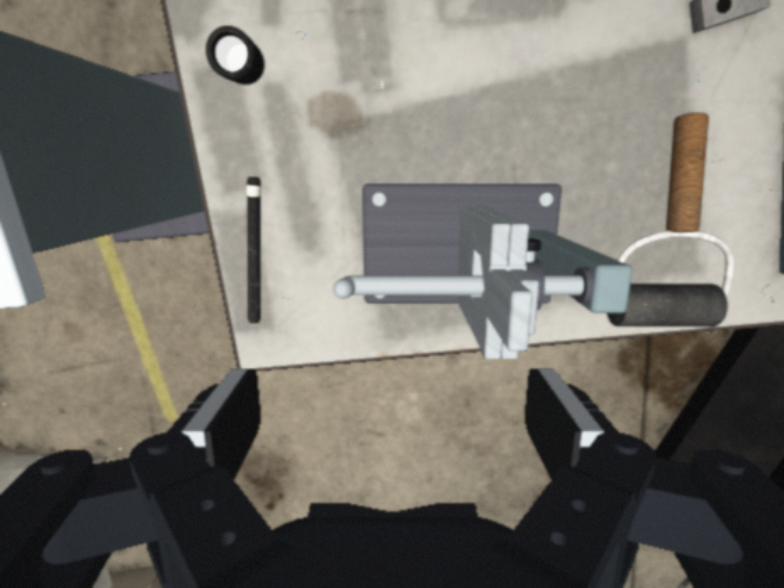

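The middle plate is flush: two plates span stand x 6.6–26.6 mm and the collar hasn't moved. Now the tall one.

arm_command(commands=[[[0.02, -0.0046, 0, 0, 0, 0, 0.0854], [0.036, -0.0046, 0, 0, 0, 0, 0.0854], [0.036, -0.0046, 0, 0, 0, 0, 0.0854], [0.036, -0.0046, 0, 0, 0, 0, 0.0854], [0.036, -0.0046, 0, 0, 0, 0, 0.0854], [0.036, -0.0046, 0, 0, 0, 0, 0.0854], [0.036, -0.0046, 0, 0, 0, 0, 0.0854], [0.036, -0.0046, 0, 0, 0, 0, 0.0854]]])

```text
time_s: 21.05
tcp_pos: [0.4985, 0.1432, 0.2718]
tcp_rot: [[0.097, 0.995, -0.0], [0.995, -0.097, -0.002], [-0.002, -0.0, -1.0]]
contact_force: [0.4, -0.4, 0.2]
finger_gap: 0.0857
grasp_force: 0.0
```

arm_command(commands=[[[0.036, -0.0046, 0, 0, 0, 0, 0.0854], [0.036, -0.0046, 0, 0, 0, 0, 0.0854], [0.0153, -0.0044, 0, 0, 0, -2.1, 0.0854], [0, 0, 0.015, 0, 0, 0, 0.0854], [0, 0, 0.015, 0, 0, 0, 0.0854], [0, 0, 0, 0, 0, 0, 0.0854], [0, 0, 0, 0, 0, 0, 0.0854], [0, 0, 0, 0, 0, 0, 0.0854]]])

```text
time_s: 21.72
tcp_pos: [0.4937, 0.2292, 0.2426]
tcp_rot: [[0.06, 0.998, 0.0], [0.998, -0.06, -0.001], [-0.001, 0.0, -1.0]]
contact_force: [-0.2, 0.1, -0.6]
finger_gap: 0.0855
grasp_force: 0.0
```

```bash
python3 rk.py
```

```text
[0.4937 0.2292 0.2426] [[0.0604, 0.9982, 0.0004], [0.9982, -0.0604, -0.0007], [-0.0007, 0.0004, -1.0]]
0.19 0.12 434 0.1283 [array([494.4, 256.7]), array([26.9,  9.8]), np.float64(86.6)]
0.19 0.172 47 0.1768 [array([493.9, 244.7]), array([1.7, 9.5]), np.float64(80.5)]
0.19 0.193 734 0.1981 [array([492.6, 230.7]), array([29.5,  9.6]), np.float64(86.8)]
```

arm_command(commands=[[[0.0013, -0.0012, 0.023, 0, 0, 0, 0.0854], [0, 0, 0.022, 0, 0, 0, 0.0854], [0, 0, 0.02, 0, 0, 0, 0.0854], [0, 0, 0, 0, 0, 0, 0.0], [0, 0, 0, 0, 0, 0, 0.0], [0, 0, 0, 0, 0, 0, 0.0], [0, 0, 0, 0, 0, 0, 0.0], [0, 0, 0, 0, 0, 0, 0.0]]], squeeze=100)

```text
time_s: 22.43
tcp_pos: [0.4925, 0.2312, 0.1784]
tcp_rot: [[0.059, 0.998, 0.001], [0.998, -0.059, 0.001], [0.001, 0.001, -1.0]]
contact_force: [0.1, -0.4, -0.5]
finger_gap: 0.0255
grasp_force: 0.0
```

arm_command(commands=[[[0, 0, 0, 0, 0, 0, 0.0], [0, 0, 0, 0, 0, 0, 0.0], [0, 0, 0, 0, 0, 0, 0.0]]])

```text
time_s: 22.68
tcp_pos: [0.4925, 0.2311, 0.1782]
tcp_rot: [[0.059, 0.998, 0.001], [0.998, -0.059, 0.001], [0.001, 0.001, -1.0]]
contact_force: [-0.4, -0.8, 7.2]
finger_gap: 0.0077
grasp_force: 99.5
```

arm_command(commands=[[[0, 0, -0.015, 0, 0, 0, 0.0], [0, 0, -0.025, 0, 0, 0, 0.0], [0, 0, -0.0215, 0, 0, 0, 0.0], [0, 0, 0, 0, 0, 0, 0.0], [0, -0.025, 0, 0, 0, 0, 0.0], [0, -0.025, 0, 0, 0, 0, 0.0], [0, -0.025, 0, 0, 0, 0, 0.0], [-0.02, 0, 0, 0, 0, 0, 0.0]]])

```text
time_s: 23.35
tcp_pos: [0.4116, 0.219, 0.2378]
tcp_rot: [[0.052, 0.999, -0.002], [0.999, -0.052, 0.0], [0.0, -0.002, -1.0]]
contact_force: [-0.1, 0.1, -1.2]
finger_gap: 0.0079
grasp_force: 98.6
```

arm_command(commands=[[[-0.036, 0.002, 0, 0, 0, 0, 0.0], [-0.036, 0.002, 0, 0, 0, 0, 0.0], [-0.036, 0.002, 0, 0, 0, 0, 0.0], [-0.036, 0.002, 0, 0, 0, 0, 0.0], [-0.036, 0.002, 0, 0, 0, 0, 0.0], [-0.036, 0.002, 0, 0, 0, 0, 0.0], [-0.036, 0.002, 0, 0, 0, 0, 0.0], [-0.036, 0.002, 0, 0, 0, 0, 0.0]]])

```text
time_s: 24.02
tcp_pos: [0.414, -0.0747, 0.2381]
tcp_rot: [[0.059, 0.998, -0.0], [0.998, -0.059, 0.001], [0.001, -0.0, -1.0]]
contact_force: [1.4, 0.6, -0.3]
finger_gap: 0.0079
grasp_force: 98.6
```

arm_command(commands=[[[-0.03, 0.002, 0, 0, 0, 2.1, 0.0], [-0.015, 0.002, 0, 0, 0, 0, 0.0], [0, 0, 0, 0, 0, 0, 0.0], [0, 0, 0, 0, 0, 0, 0.0], [0, 0, 0, 0, 0, 0, 0.0]]])

```text
time_s: 24.43
tcp_pos: [0.4152, -0.1174, 0.2384]
tcp_rot: [[0.095, 0.995, -0.0], [0.995, -0.095, 0.0], [0.0, -0.0, -1.0]]
contact_force: [-0.5, 0.3, -1.7]
finger_gap: 0.0078
grasp_force: 98.6
```

arm_command(commands=[[[-0.0058, 0, -0.0013, 0, 0, 0, 0.0], [0, 0, 0, 0, 0, 0, 0.0], [0, 0.015, 0, 0, 0, 0, 0.0], [0, 0.015, 0, 0, 0, 0, 0.0], [0, 0.012, 0, 0, 0, 0, 0.0], [0, 0.012, 0, 0, 0, 0, 0.0], [0, 0.012, 0, 0, 0, 0, 0.0], [0, 0.012, 0, 0, 0, 0, 0.0]]])

```text
time_s: 25.1
tcp_pos: [0.4831, -0.1285, 0.2441]
tcp_rot: [[0.094, 0.995, 0.009], [0.995, -0.094, -0.008], [-0.007, 0.009, -1.0]]
contact_force: [-1.6, 0.8, -1.6]
finger_gap: 0.0078
grasp_force: 98.6
```

arm_command(commands=[[[0, 0.012, 0, 0, 0, 0, 0.0], [0, 0.01, 0, 0, 0, 0, 0.0], [0, 0, 0.008, 0, 0, 0, 0.0], [0, 0, 0.0065, 0, 0, 0, 0.0], [0, 0, 0, 0, 0, 0, 0.0], [0, 0, 0, 0, 0, 0, 0.0]]])

```text
time_s: 25.6
tcp_pos: [0.4858, -0.1269, 0.2361]
tcp_rot: [[0.097, 0.995, 0.025], [0.995, -0.097, -0.006], [-0.004, 0.026, -1.0]]
contact_force: [0.1, -0.3, -1.8]
finger_gap: 0.008
grasp_force: 102.7
```

```bash
python3 - <<'E'
from h import *
s=r.sense()
for k in('joint_pos','joint_vel','joint_efforts','tcp_pos','contact_force','ft_torque'): print(k,np.round(s[k],3))
im,d,P,c,T=grab('scene'); save('s5.png',im)
im,d,P,c,T=grab('wrist'); save('w5.png',im)
E
```

```text
joint_pos [-84.342 -28.575  76.684 105.391  28.662  81.372 -18.936]
joint_vel [-0.448  0.051 -0.034 -0.916  0.232  0.365 -0.078]
joint_efforts [ 4.0000e-03  2.3590e+01 -1.8636e+01 -3.5283e+01  4.1000e-02 -2.2800e-01
  4.0000e-03]
tcp_pos [ 0.486 -0.127  0.236]
contact_force [ 0.078 -0.298 -1.779]
ft_torque [ 0.046  0.05  -0.012]
```

View pics/s5.png

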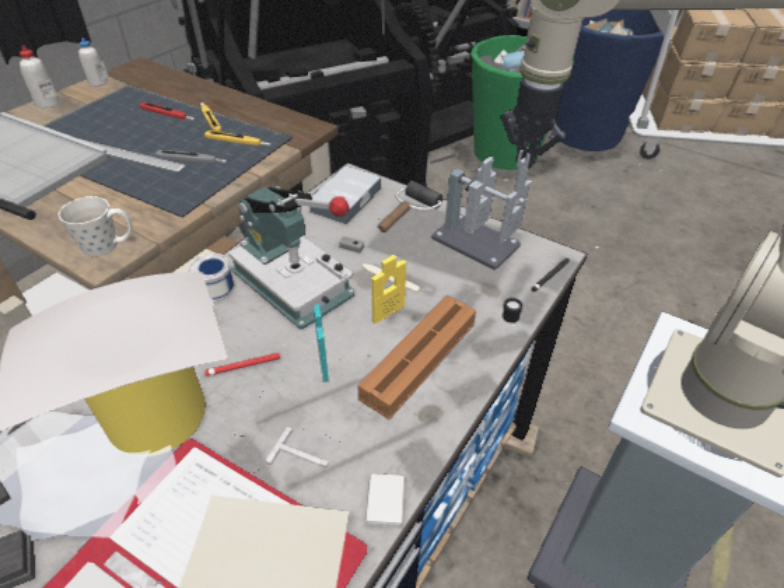

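View pics/w5.png

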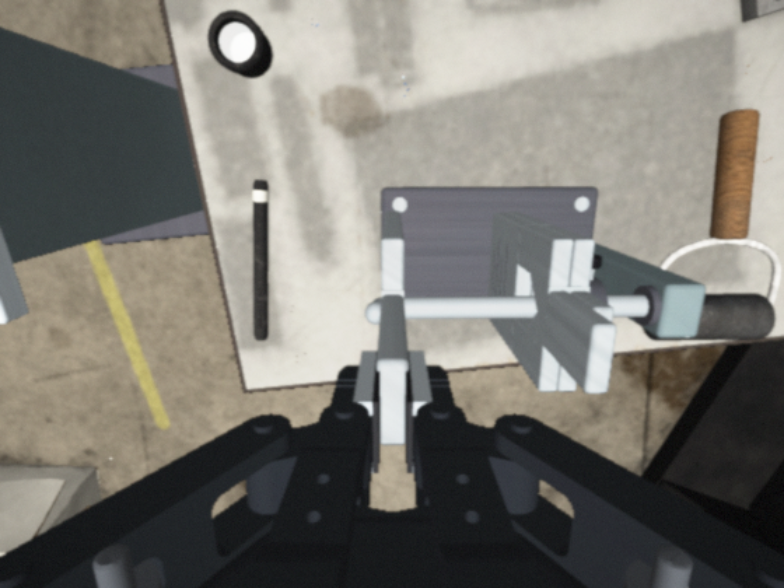

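The pictures show the tall plate held at the hook tip (390,310 in the wrist view) and the other two hanging well. Joints 2 and 3 are at their range ends because the elbow drifted, so the arm stopped short. I'll back out and read the joints.

arm_command(commands=[[[0, 0, -0.002, 0, 0, 0, 0.0], [0, -0.008, 0, 0, 0, 0, 0.0], [0, -0.01, 0, 0, 0, 0, 0.0], [0, -0.012, 0, 0, 0, 0, 0.0], [0, -0.012, 0, 0, 0, 0, 0.0], [0, -0.008, 0, 0, 0, 0, 0.0], [0, 0, 0, 0, 0, 0, 0.0]]])

```text
time_s: 26.28
tcp_pos: [0.4354, -0.1216, 0.2369]
tcp_rot: [[0.096, 0.995, 0.025], [0.995, -0.096, -0.007], [-0.004, 0.025, -1.0]]
contact_force: [-0.9, 0.1, -1.9]
finger_gap: 0.0079
grasp_force: 102.8
```

```bash
python3 -c "
from h import *
s=r.sense(); print(np.round(s['joint_pos'],2),np.round(s['tcp_pos'],4)); print(np.round(s['tcp_rot'],4).tolist())"
```

```text
[-70.81 -28.55  64.08 111.47  26.38  81.41 -18.87] [ 0.4354 -0.1216  0.2369]
[[0.096, 0.9951, 0.0248], [0.9954, -0.0959, -0.0066], [-0.0042, 0.0253, -0.9997]]
```

arm_command(commands=[[[0.025, -0.002, 0, 0, 0, 0, 0.0], [0.035, -0.003, -0.01, 0, 0, 0, 0.0], [0.035, -0.003, -0.02, 0, 0, 0, 0.0], [0.035, 0, -0.02, 0, 0, 0, 0.0], [0.035, 0, -0.02, 0, 0, 0, 0.0], [0.03, 0.01, -0.02, 0, 0, 0, 0.0], [0, 0.03, -0.01, 0, 0, 0, 0.0], [0, 0, 0, 0, 0, 0, 0.0]]])

```text
time_s: 26.95
tcp_pos: [0.4884, 0.0711, 0.3392]
tcp_rot: [[0.095, 0.995, 0.031], [0.995, -0.095, -0.011], [-0.008, 0.032, -0.999]]
contact_force: [0.7, -1.7, -1.7]
finger_gap: 0.0074
grasp_force: 102.8
```

```bash
cat > j.py <<'E'
from h import *
s=r.sense(); print(round(float(s['time_s']),2),np.round(s['joint_pos'],1),np.round(s['tcp_pos'],4)); R=np.array(s['tcp_rot'])
w=np.cross(R[:,2],[0,0,-1]); print('tilt fix deg (tool)',np.round(np.degrees(R.T@w),2),'yaw',round(float(np.degrees(np.arctan2(R[1,1],R[0,1]))),2))
E
python3 j.py
```

```text
26.95 [-82.9  -9.9  62.5  96.3  10.   86.9 -26.6] [0.4884 0.0711 0.3392]
tilt fix deg (tool) [1.84 0.45 0.  ] yaw -5.46
```

arm_command(commands=[[[0, 0.03, -0.015, 1, 0.2, 0, 0.0], [0, 0.03, -0.02, 0.9, 0.2, 0, 0.0], [0, 0.03, -0.02, 0, 0, 0, 0.0], [0, 0.03, -0.01, 0, 0, 0, 0.0], [0, 0.03, 0, 0, 0, 0, 0.0], [-0.02, 0.02, 0, 0, 0, 0, 0.0], [-0.03, 0, 0, 0, 0, 0, 0.0], [-0.03, 0, 0, 0, 0, 0, 0.0]]])

```text
time_s: 27.62
tcp_pos: [0.6002, -0.025, 0.3768]
tcp_rot: [[0.105, 0.994, -0.012], [0.994, -0.105, -0.004], [-0.005, -0.011, -1.0]]
contact_force: [0.8, -0.3, -1.3]
finger_gap: 0.0077
grasp_force: 102.8
```

```bash
python3 j.py
```

```text
27.62 [-48.3  24.2  67.2  74.6 -21.9  95.7   8.9] [ 0.6002 -0.025   0.3768]
tilt fix deg (tool) [-0.63  0.31  0.  ] yaw -6.04
```

arm_command(commands=[[[0, 0.01, -0.015, 0, 0, 0, 0.0], [0, 0.01, -0.02, 0, 0, 0, 0.0], [0, 0.01, -0.02, 0, 0, 0, 0.0], [-0.02, 0, 0, 0, 0, 0, 0.0], [-0.02, 0, 0, 0, 0, 0, 0.0], [-0.02, 0, 0, 0, 0, 0, 0.0], [-0.02, 0, 0, 0, 0, 0, 0.0], [-0.02, 0, 0, 0, 0, 0, 0.0]]])

```text
time_s: 28.28
tcp_pos: [0.6191, -0.1274, 0.4325]
tcp_rot: [[0.105, 0.994, -0.01], [0.994, -0.105, -0.001], [-0.002, -0.01, -1.0]]
contact_force: [1.2, -0.1, -2.1]
finger_gap: 0.0075
grasp_force: 102.8
```

```bash
python3 j.py
```

```text
28.28 [-29.8  29.2  64.4  61.2 -26.6 104.2  18.7] [ 0.6191 -0.1274  0.4325]
tilt fix deg (tool) [-0.58  0.14  0.  ] yaw -6.05
```

arm_command(commands=[[[-0.02, 0, 0, 0, 0, 0, 0.0], [-0.025, 0, 0, 0, 0, 0, 0.0], [-0.025, 0, 0, 0, 0, 0, 0.0], [-0.025, 0, 0, 0, 0, 0, 0.0], [-0.02, -0.01, 0, 0, 0, 0, 0.0], [0, -0.02, 0, 0, 0, 0, 0.0], [0, -0.025, 0, 0, 0, 0, 0.0], [0, -0.025, 0, 0, 0, 0, 0.0]]])

```text
time_s: 28.95
tcp_pos: [0.5264, -0.2332, 0.433]
tcp_rot: [[0.107, 0.994, -0.012], [0.994, -0.107, -0.002], [-0.003, -0.011, -1.0]]
contact_force: [-0.4, 0.7, 0.5]
finger_gap: 0.0074
grasp_force: 102.8
```

```bash
python3 j.py
```

```text
28.95 [-29.4  20.5  68.9  71.1 -18.9 101.1  28.5] [ 0.5264 -0.2332  0.433 ]
tilt fix deg (tool) [-0.66  0.19  0.  ] yaw -6.13
```

arm_command(commands=[[[0, -0.025, 0, 0, 0, 0, 0.0], [0, -0.025, 0, 0, 0, 0, 0.0], [0, -0.025, 0.01, 0, 0, 0, 0.0], [0, -0.015, 0.02, 0, 0, 0, 0.0], [0.012, 0, 0.025, 0, 0, 0, 0.0], [0.012, 0, 0.025, 0, 0, 0, 0.0], [0.012, 0, 0.025, 0, 0, 0, 0.0], [0, 0, 0, 0, 0, 0, 0.0]]])

```text
time_s: 29.62
tcp_pos: [0.4457, -0.185, 0.3326]
tcp_rot: [[0.105, 0.994, -0.014], [0.994, -0.105, 0.002], [0.001, -0.014, -1.0]]
contact_force: [-0.1, 0.0, -2.0]
finger_gap: 0.0077
grasp_force: 102.7
```

```bash
python3 j.py
```

```text
29.62 [-51.9  -8.7  63.9  96.5   7.8  88.2   5.2] [ 0.4457 -0.185   0.3326]
tilt fix deg (tool) [-0.82 -0.04  0.  ] yaw -6.03
```

arm_command(commands=[[[0.01, -0.002, 0.015, -0.4, 0, -0.25, 0.0], [0.01, -0.002, 0.018, -0.4, 0, -0.25, 0.0], [0.01, -0.002, 0.02, 0, 0, 0, 0.0], [0.01, -0.002, 0.02, 0, 0, 0, 0.0], [0.01, -0.002, 0.015, 0, 0, 0, 0.0], [0.01, 0, 0.005, 0, 0, 0, 0.0], [0, 0, 0, 0, 0, 0, 0.0], [0, 0, 0, 0, 0, 0, 0.0]]])

```text
time_s: 30.28
tcp_pos: [0.4436, -0.1279, 0.2441]
tcp_rot: [[0.101, 0.995, 0.004], [0.995, -0.101, -0.002], [-0.002, 0.005, -1.0]]
contact_force: [0.0, -1.1, -1.4]
finger_gap: 0.0075
grasp_force: 102.7
```

```bash
python3 j.py
```

```text
30.28 [-52.4 -10.6  57.9 108.6   9.3  77.   -2.8] [ 0.4436 -0.1279  0.2441]
tilt fix deg (tool) [0.26 0.09 0.  ] yaw -5.79
```

arm_command(commands=[[[0.0019, 0, 0.0044, 0.26, 0.1, -0.3, 0.0], [0, 0, 0, 0, 0, 0, 0.0], [0, 0, 0, 0, 0, 0, 0.0]]])

```text
time_s: 30.53
tcp_pos: [0.4432, -0.1262, 0.2387]
tcp_rot: [[0.097, 0.995, -0.001], [0.995, -0.097, 0.001], [0.001, -0.001, -1.0]]
contact_force: [-0.6, -0.6, -0.2]
finger_gap: 0.0073
grasp_force: 102.7
```

```bash
python3 j.py; python3 - <<'E'
from h import *
s=r.sense(); R=np.array(s['tcp_rot']); p=np.array(s['tcp_pos'])
im,d,P,c,T=grab('wrist'); q=P.reshape(-1,3); q=q[~np.isnan(q[:,0])]
L=(q-p)@R
b=L[(abs(L[:,1])<.02)&(abs(L[:,0])<.06)&(L[:,2]>.046)&(L[:,2]<.053)]
print('shoulder',len(b),np.round(np.median(b,0),4),[np.round(v,1) for v in cv2.minAreaRect((b[:,:2]*1000).astype(np.float32))])
b=L[(abs(L[:,1])<.03)&(L[:,0]>.03)&(L[:,0]<.045)&(L[:,2]>.045)&(L[:,2]<.175)]
for z in np.arange(.05,.17,.02):
    k=b[abs(b[:,2]-z)<.01]; print(round(z,2),len(k),np.round(np.percentile(k,[2,98],axis=0)[:,:2],4).tolist() if len(k) else '')
E
python3 bar.py w6.png | sed -n '3,9p'
```

```text
30.53 [-52.7 -10.   58.5 109.    8.7  76.5  -2.2] [ 0.4432 -0.1262  0.2387]
tilt fix deg (tool) [-0.04 -0.05  0.  ] yaw -5.55
shoulder 677 [ 0.026  -0.0002  0.05  ] [array([25.8,  0.1]), array([26.5,  9.4]), np.float64(0.2)]
0.05 270 [[0.0303, -0.0045], [0.039, 0.0047]]
0.07 64 [[0.0379, -0.0046], [0.0391, 0.0046]]
0.09 49 [[0.0378, -0.0045], [0.0391, 0.0049]]
0.11 41 [[0.0386, -0.0041], [0.039, 0.0045]]
0.13 29 [[0.0383, -0.0044], [0.039, 0.0048]]
0.15 29 [[0.0378, -0.0042], [0.039, 0.0047]]
line [ 0.9999905   0.00435983  0.54633516 -0.1338005 ] 0.24980041 0.1554938837234214 0.1679627375672151
0.472 33 [-0.134  -0.1298 -0.1265  0.1637]
0.479 169 [-0.135  -0.1285 -0.1249  0.1657]
0.486 136 [-0.1358 -0.1288 -0.1252  0.1636]
0.493 151 [-0.1364 -0.1303 -0.1261  0.1578]
0.5 151 [-0.1373 -0.1307 -0.1265  0.1574]
0.507 156 [-0.1378 -0.1316 -0.1273  0.1578]
```

The plate is still square in the fingers and the elbow is clear of its limits. Threading again.

arm_command(commands=[[[0, 0.01, -0.001, 0, 0, 0, 0.0], [0, 0.01, 0, 0, 0, 0, 0.0], [0, 0.01, 0, 0, 0, 0, 0.0], [0, 0.01, 0, 0, 0, 0, 0.0], [0, 0.01, 0, 0, 0, 0, 0.0], [0, 0.01, 0, 0, 0, 0, 0.0], [0, 0.012, 0, 0, 0, 0, 0.0], [0, 0, 0, 0, 0, 0, 0.0]]])

```text
time_s: 31.3
tcp_pos: [0.5162, -0.1322, 0.2391]
tcp_rot: [[0.095, 0.996, -0.001], [0.996, -0.095, -0.001], [-0.001, -0.001, -1.0]]
contact_force: [-0.8, -0.3, -0.8]
finger_gap: 0.0079
grasp_force: 102.8
```

```bash
python3 j.py
```

```text
31.3 [-48.4  11.8  66.2  99.5 -11.1  75.9  14.7] [ 0.5162 -0.1322  0.2391]
tilt fix deg (tool) [-0.06  0.06  0.  ] yaw -5.44
```

arm_command(commands=[[[-0.0005, 0, 0.008, 0, 0, 0, 0.0], [0, 0, 0.007, 0, 0, 0, 0.0], [0, 0.01, 0, 0, 0, 0, 0.0], [0, 0.01, 0, 0, 0, 0, 0.0], [0, 0.01, 0, 0, 0, 0, 0.0], [0, 0.005, 0, 0, 0, 0, 0.0], [0, 0.003, 0, 0, 0, 0, 0.0], [0, 0, 0, 0, 0, 0, 0.0]]])

```text
time_s: 31.97
tcp_pos: [0.5521, -0.1368, 0.2239]
tcp_rot: [[0.096, 0.995, -0.001], [0.995, -0.096, 0.001], [0.001, -0.001, -1.0]]
contact_force: [1.1, 0.0, -1.3]
finger_gap: 0.0078
grasp_force: 102.8
```

arm_command(commands=[[[0, 0.0005, 0, 0, 0, 0, 0.0], [0, 0.0005, 0, 0, 0, 0, 0.0], [0, 0, 0, 0, 0, 0, 0.0]]])

```text
time_s: 32.22
tcp_pos: [0.5531, -0.1367, 0.2243]
tcp_rot: [[0.096, 0.995, -0.001], [0.995, -0.096, 0.002], [0.002, -0.001, -1.0]]
contact_force: [-0.0, 0.4, -2.7]
finger_gap: 0.0077
grasp_force: 102.8
```

```bash
python3 j.py
```

```text
32.22 [-40.9  20.   62.6  95.4 -18.3  76.   19.4] [ 0.5531 -0.1367  0.2243]
tilt fix deg (tool) [-0.05 -0.1   0.  ] yaw -5.51
```

arm_command(commands=[[[0, 0.001, 0, 0, 0, 0, 0.0], [0, 0.0008, 0, 0, 0, 0, 0.0], [0, 0.0005, 0, 0, 0, 0, 0.0], [0, 0, 0, 0, 0, 0, 0.0]]])

```text
time_s: 32.55
tcp_pos: [0.5557, -0.137, 0.2242]
tcp_rot: [[0.096, 0.995, -0.001], [0.995, -0.096, 0.001], [0.001, -0.001, -1.0]]
contact_force: [-0.3, -0.4, -1.9]
finger_gap: 0.0075
grasp_force: 102.8
```

arm_command(commands=[[[0, 0.0004, 0.0005, 0, 0, 0, 0.0], [0, 0.0004, 0.0003, 0, 0, 0, 0.0], [0, 0, 0, 0, 0, 0, 0.0]]])

```text
time_s: 32.8
tcp_pos: [0.5564, -0.1371, 0.2233]
tcp_rot: [[0.096, 0.995, -0.001], [0.995, -0.096, 0.001], [0.001, -0.001, -1.0]]
contact_force: [-0.5, 0.2, -2.1]
finger_gap: 0.0079
grasp_force: 102.8
```

arm_command(commands=[[[0, 0.0004, 0.0003, 0, 0, 0, 0.0], [0, 0.0004, 0, 0, 0, 0, 0.0], [0, 0, 0, 0, 0, 0, 0.0]]])

```text
time_s: 33.05
tcp_pos: [0.5572, -0.1372, 0.2231]
tcp_rot: [[0.096, 0.995, -0.001], [0.995, -0.096, 0.001], [0.001, -0.001, -1.0]]
contact_force: [0.1, 0.1, -2.1]
finger_gap: 0.0075
grasp_force: 102.8
```

arm_command(commands=[[[0, 0.0003, 0, 0, 0, 0, 0.0], [0, 0.0003, 0, 0, 0, 0, 0.0], [0, 0, 0, 0, 0, 0, 0.0]]])

```text
time_s: 33.3
tcp_pos: [0.5578, -0.1373, 0.2231]
tcp_rot: [[0.096, 0.995, -0.001], [0.995, -0.096, 0.001], [0.001, -0.001, -1.0]]
contact_force: [-0.2, 0.1, -1.9]
finger_gap: 0.0076
grasp_force: 102.8
```

arm_command(commands=[[[0, 0.0003, 0, 0, 0, 0, 0.0], [0, 0.0003, 0, 0, 0, 0, 0.0], [0, 0, 0, 0, 0, 0, 0.0]]])

```text
time_s: 33.55
tcp_pos: [0.5581, -0.1373, 0.223]
tcp_rot: [[0.096, 0.995, -0.002], [0.995, -0.096, 0.001], [0.001, -0.002, -1.0]]
contact_force: [-2.3, -0.3, 0.7]
finger_gap: 0.0077
grasp_force: 103.0
```

arm_command(commands=[[[0, -0.0002, 0.0005, 0, 0, 0, 0.0], [0, 0, 0.0005, 0, 0, 0, 0.0], [0, 0, 0, 0, 0, 0, 0.0]]])

```text
time_s: 33.8
tcp_pos: [0.5581, -0.1373, 0.2219]
tcp_rot: [[0.096, 0.995, -0.001], [0.995, -0.096, 0.001], [0.001, -0.001, -1.0]]
contact_force: [-1.4, -0.3, -1.5]
finger_gap: 0.0076
grasp_force: 102.9
```

arm_command(commands=[[[0, 0.0001, 0.0004, 0, 0, 0, 0.0], [0, 0, 0.0003, 0, 0, 0, 0.0], [0, 0, 0, 0, 0, 0, 0.0]]])

```text
time_s: 34.05
tcp_pos: [0.5582, -0.1374, 0.2217]
tcp_rot: [[0.096, 0.995, -0.001], [0.995, -0.096, 0.001], [0.001, -0.001, -1.0]]
contact_force: [-4.3, 0.3, 4.2]
finger_gap: 0.0075
grasp_force: 103.5
```

Seated with light forces, so I'll release, withdraw and check.

arm_command(commands=[[[0, -0.0001, -0.0002, 0, 0, 0, 0.0], [0, 0, 0, 0, 0, 0, 0.02], [0, 0, 0, 0, 0, 0, 0.03], [0, 0, 0, 0, 0, 0, 0.05], [0, 0, 0, 0, 0, 0, 0.06], [0, 0, -0.01, 0, 0, 0, 0.0854], [0, 0, -0.025, 0, 0, 0, 0.0854], [0, -0.01, -0.025, 0, 0, 0, 0.0854]]], squeeze=40)

```text
time_s: 34.72
tcp_pos: [0.5488, -0.136, 0.2824]
tcp_rot: [[0.095, 0.995, -0.002], [0.995, -0.095, -0.0], [-0.0, -0.002, -1.0]]
contact_force: [1.7, -0.4, 0.3]
finger_gap: 0.085
grasp_force: 0.0
```

arm_command(commands=[[[0, -0.02, -0.015, 0, 0, 0, 0.0854], [0, -0.02, 0, 0, 0, 0, 0.0854], [0, 0, 0, 0, 0, 0, 0.0854], [0, 0, 0, 0, 0, 0, 0.0854]]])

```text
time_s: 35.05
tcp_pos: [0.5085, -0.1321, 0.2976]
tcp_rot: [[0.095, 0.995, 0.001], [0.995, -0.095, 0.004], [0.005, 0.001, -1.0]]
contact_force: [0.1, -0.3, -0.8]
finger_gap: 0.0859
grasp_force: 0.0
```

```bash
python3 hang.py w7.png
```

```text
tcp [ 0.5085 -0.1321  0.2976]
0.145 1570 [-0.0589 -0.0049  0.0589 -0.0338  0.0025  0.0396] [array([-0.8,  1.2]), array([110.7,  68.9]), np.float64(28.2)]
0.165 163 [-0.0034  0.0042  0.0404 -0.0372  0.0019  0.0395] [array([18.6,  0.4]), array([78.3, 44.1]), np.float64(89.9)]
0.169 1362 [-0.0032  0.0081  0.0263 -0.0391  0.0239  0.0396] [array([11.7, -0.2]), array([80. , 30.3]), np.float64(89.8)]
0.18 220 [-0.0033  0.0003  0.0248 -0.0124  0.014   0.0149] [array([4.6, 7.4]), array([40. , 19.6]), np.float64(43.9)]
0.194 310 [-0.0033  0.0229  0.0265 -0.0141  0.0068  0.015 ] [array([11.7,  0.1]), array([29.8, 30.7]), np.float64(89.3)]
0.205 159 [-0.0034 -0.003   0.0152 -0.0131  0.0127  0.0151] [array([0.2, 4.9]), array([33.8, 15.1]), np.float64(54.9)]
0.216 373 [-0.0034  0.0128  0.0166 -0.0136  0.0052  0.0149] [array([6.7, 0.4]), array([20.4, 29.6]), np.float64(0.4)]
0.227 151 [-0.0035 -0.0031  0.0052 -0.0136  0.007   0.0145] [array([-2.4,  1.1]), array([29.7,  8.9]), np.float64(71.7)]
0.238 666 [-0.0033  0.0012  0.0065 -0.0149  0.0004  0.0143] [array([ 1.7, -0.3]), array([30.2, 10.3]), np.float64(88.8)]
```

View pics/w7.png

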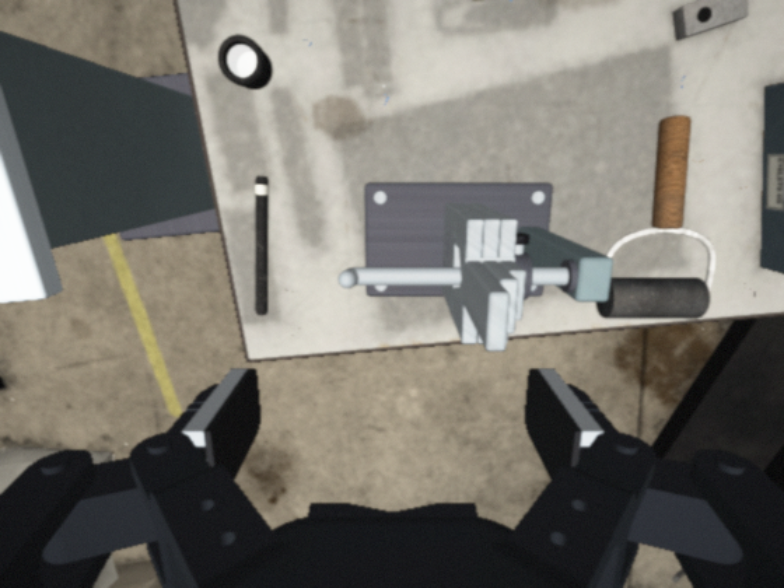

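The three plates hang flush, spanning stand x -3.3 to 26.5 mm (29.8 mm for 30 mm of steel). The necks step up in order, and the collar's back edge still reads 40.4 mm. Handing in.

```bash
python3 -c "
from station import r
print(r.hand_in())"
```

```text
the job is handed in; nothing more can be done
None
```

The job is handed in at about 35 s: all three plates hang flush against the collar in the order short, middle, tall, the collar has not measurably moved, and no bystander was touched.

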